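Gauge two guide bushes on the leaning pin and sort them

ROBOT

A 6-joint arm with a two-finger parallel gripper is mounted at the origin on a cart in front of the work surface, level with it; the furniture and walls round the work are solid. World frame = base frame: x ahead of the robot, y to its left, z up, the work surface at z = 0. Lengths are in m, angles in rad, forces in N, time in s.
With the tool pointing down it reaches from about 0.25 to 0.775 m from the base axis. Payload 8.9 kg.
Tool frame: the origin (TCP) lies between the finger pads; the fingertips stand 25 mm ahead of it and the grasp point (between the pads) lies 6 mm ahead of it; z points along the fingers, y is the direction in which the jaws open and shut (so a half turn about z gives the same grasp; the last joint's range is limited). The gripper opens to 85 mm and grips with 20 to 120 N. Pads are 22 mm wide; open, the fingers measure 114 mm over their backs; the gripper's body (76 mm by 85 mm) begins 54 mm behind the grasp point. The pads swing forward as they close: fully open they stand 13 mm farther back than shut.
Start: joints at [0.976, 0.291, -0.153, 1.127, 0, 1.431], TCP at [0.231, 0.471, 0.256] pointing down, gripper open.
Joint ranges: [-2.52, 2.52], [-0.91, 1.74], [-1.3, 1.37], [-1.96, 2.02], [-1.52, 1.47], [-3.14, 3.14]. Speed limits (rad/s): [2.22, 2.22, 2.79, 3.14, 3.14, 3.14].

INTERFACE

Orientations are given as a 3x3 rotation matrix whose columns are the frame's x, y, z axes.
In Python, from plant import bot, viewer, order, trace gives the robot as it stands.
- The arm moves only by the shell command python3 -m jog 'ROWS' [OPENING] [FORCE]. ROWS is JSON, a list of rows, each an object of numbers: "tx", "ty", "tz": the shift along the tool's x, y, z in cm; "turn": the turn about the tool's z in rad. A call has exactly 8 rows; each row is the pose to reach, as a shift and turn from the pose commanded when the call began, along the tool's axes at that moment; what a row does not reach only later rows make up. A row lasts 1/8 s, in which the tool goes at most 62.5 mm and 10.7 degrees, less where a joint would pass 70% of its speed; a pose out of reach is approached as far as the arm can. A call with a gripper value outside its range is refused whole. OPENING is the finger opening in cm, from 0 to 8.54, set as the call begins (- or left out, the last holds). The fingers move at their own pace and stop on an object; FORCE is the grip in N (left out, the last holds). Time passes only in rows, so rows that repeat a pose let the fingers close, or fill a call up. It gives the time, the measured TCP pose, the force and the opening at its end, in the units of the state.
- bot.read_state(): the state, without advancing time (a new reading comes with each control period).
- viewer.grab_frame(name): name is "scene" or "top" or "wrist"; returns a dict with "frame" (384x512x3 uint8, red, green, blue), "fx", "fy", "cx", "cy" (pixels), "k1" (the pictures are not rectified: a ray, as slopes to the right and down, at radius r is drawn at 1 + k1 r^2 times it, then the intrinsics apply), "camera_from_world" (4x4, takes a point from world to camera coordinates); the wrist camera has in their place "hand_eye" (4x4, takes a point from camera to tool coordinates, whose origin is the TCP and whose axes are the flange's). Camera axes: x right, y down, z forward; pixel columns grow to the right and rows downward; lengths in m; the calibration is good to about 2 mm. A picture is of the moment at which its call begins: read the wrist's pose just before it. There is no depth.
- order.finish_job(): hands the job in, once; it reports no verdict.
Trained networks look in a picture, given as the dict that the camera call returned (one of the last four; its "shot" number tells which), for a name from the list of things; names that differ only in an ending like _2 or _b are one class to them, and where a whole thing is asked for, a point or a joint stands for the part that bears it (a point fixed in the world has none). Each returns a list of dicts, best first, with "score" (0 to 1); they miss things now and then, are a little off and sometimes report something else, mostly with a low value. They report only what shows in the picture. A call takes as long as a camera call. They do not tell look-alikes from the thing itself.
- trace(picture, target): "region" (384x512 bool, what is visible of it) and "xy" ([column, row] in pixels, amid what is visible of it).
The state is a dict: "time_s": time; "qpos": joint angles; "qd": joint speeds; "joint_efforts": joint torques, N m; "position": TCP position; "tool_rot": TCP orientation; "force": force on the tool from outside, world axes, zero at the start; "moment": the same for the moment, N m; "opening": opening from 0.0 (shut) to 1.0 (fully open).
Only numpy, scipy, OpenCV 4.12 (cv2) and the standard library are available. Lean on these libraries where they do the work, as an engineer would, in place of code of your own. Each camera call takes 0.05 s, during which the arm holds its last target.

TASK

Two new bronze guide bushes for the Vicat stand have to be checked for burrs in the bore before they are fitted. One bush at a time, slide it flange first onto the leaning gauge pin with light pressure: if its flange comes fully home on the steel shoulder, take it off and stand it in the green tray; if it stops part-way, do not force it but take it off and stand it in the red tray. Put the first bush away before you try the second, let both end upright on their flanges, and leave the gauge free, without knocking over the crucibles and the dropper bottle behind it.

Things in the scene. Friction and masses are not known exactly. Their poses are not given: they have to be found in the camera images.
- bush_1: bronze bush standing on its flange: 40 mm tall, flange diameter 50 mm and 6 mm thick, barrel above it 36 mm, bore right through 22 mm, 0.18 to 0.29 kg. Origin: centre of the flange's underside; z up the bore to the plain end. The bore may be clean or burred, drawn anew at each start; it is hard to see, the pin tells. Grip round the barrel.
- bush_2: a second bush, outwardly the same as bush_1. Both, one or neither may be burred, whatever the name. A burr is a lump about 4.5 mm proud on one side of the bore, 14 to 18 mm above the flange's underside; light pressure does not move it.
- gauge_pin: bright fixed pin, diameter 20.5 mm (0.75 mm play all round in the bore), 32 mm long, on a round steel shoulder of diameter 58 mm. Origin: centre of the shoulder's upper face, at the pin's foot, 75 mm above the bench; z along the pin to its tip, which leans 20 degrees from the vertical, roughly towards the robot.
- pin_tip (a point): centre of the pin's tip, 32 mm from its foot, with a small chamfer (1.2 mm). A clean bush slides on until its flange lies on the shoulder (bush origin at the pin's foot, axes in line); a burred one stops hard with its origin 18 mm short of that. A push of 5 to 10 N is plenty to tell.
- gauge: grey cast base of the gauge, fixed to the bench, 116 x 92 mm, 14 mm thick, with a leaning boss that carries the shoulder and pin. Origin: centre of its underside; the pin leans to its -x. Position and direction differ at each start.
- green_tray: low green plastic tray for good bushes, fixed, 165 (x) x 120 (y) mm, rim 13 mm high, floor and walls 3 mm thick. Origin: centre of its underside, x along its length; a bush standing in it has its origin 3 mm higher than the tray's. Room for two bushes one behind the other along x (for example 35 mm either side of the centre).
- red_tray: the same tray in red, for rejected bushes. The two trays change sides from start to start.
- crucible_1: small white loose crucible, 44 mm wide, 37 mm tall, behind the gauge; leave it. Origin: centre of its underside.
- crucible_2: another such crucible; leave it. Origin: centre of its underside.
- dropper_bottle: small brown loose bottle with a dropper, 33 mm wide, 102 mm tall, behind the gauge; leave it. Origin: centre of its underside.
Mind the look-alikes: they are no part of the job. What is shaped like the bush_2 but orange is not meant. There is more than one size of the red_tray; the job needs the larger.

How it is judged:
On the way, in this order (a step that is already met when the one before it is completed fails the run):
1. a bush is tried on the pin: fully home if its bore is clean (within 2.5 mm), pressed against its burr with at least 2 N if burred ((((x of bush_1 in the frame of gauge_pin between -0.004 and 0.004 m and y of bush_1 in the frame of gauge_pin between -0.004 and 0.004 m and angle between the z axis of bush_1 and the z axis of gauge_pin, either way round below 0.12 rad) and ((x of bush_1_burr_g in the frame of bush_1 above 0.012 m and z of bush_1 in the frame of gauge_pin below 0.0025 m) or (x of bush_1_burr_g in the frame of bush_1 below 0.012 m and z of bush_1 in the frame of gauge_pin below 0.0215 m and contact force between bush_1 and gauge_pin above 2 N))) or ((x of bush_2 in the frame of gauge_pin between -0.004 and 0.004 m and y of bush_2 in the frame of gauge_pin between -0.004 and 0.004 m and angle between the z axis of bush_2 and the z axis of gauge_pin, either way round below 0.12 rad) and ((x of bush_2_burr_g in the frame of bush_2 above 0.012 m and z of bush_2 in the frame of gauge_pin below 0.0025 m) or (x of bush_2_burr_g in the frame of bush_2 below 0.012 m and z of bush_2 in the frame of gauge_pin below 0.0215 m and contact force between bush_2 and gauge_pin above 2 N))))), for 0.05 s.
2. one bush stands released in its right tray ((((x of bush_1_burr_g in the frame of bush_1 above 0.012 m and (x of bush_1 in the frame of green_tray between -0.062 and 0.062 m and y of bush_1 in the frame of green_tray between -0.042 and 0.042 m and z of bush_1 in the frame of green_tray below 0.008 m and angle between bush_1's own z axis and vertical below 0.15 rad and contact force between bush_1 and the fingers below 0.1 N and linear speed of bush_1 below 0.03 m/s)) or (x of bush_1_burr_g in the frame of bush_1 below 0.012 m and (x of bush_1 in the frame of red_tray between -0.062 and 0.062 m and y of bush_1 in the frame of red_tray between -0.042 and 0.042 m and z of bush_1 in the frame of red_tray below 0.008 m and angle between bush_1's own z axis and vertical below 0.15 rad and contact force between bush_1 and the fingers below 0.1 N and linear speed of bush_1 below 0.03 m/s))) or ((x of bush_2_burr_g in the frame of bush_2 above 0.012 m and (x of bush_2 in the frame of green_tray between -0.062 and 0.062 m and y of bush_2 in the frame of green_tray between -0.042 and 0.042 m and z of bush_2 in the frame of green_tray below 0.008 m and angle between bush_2's own z axis and vertical below 0.15 rad and contact force between bush_2 and the fingers below 0.1 N and linear speed of bush_2 below 0.03 m/s)) or (x of bush_2_burr_g in the frame of bush_2 below 0.012 m and (x of bush_2 in the frame of red_tray between -0.062 and 0.062 m and y of bush_2 in the frame of red_tray between -0.042 and 0.042 m and z of bush_2 in the frame of red_tray below 0.008 m and angle between bush_2's own z axis and vertical below 0.15 rad and contact force between bush_2 and the fingers below 0.1 N and linear speed of bush_2 below 0.03 m/s))))), for 0.2 s.
3. with that one put away, the other is tried on the pin in the same way (((((x of bush_1_burr_g in the frame of bush_1 above 0.012 m and (x of bush_1 in the frame of green_tray between -0.062 and 0.062 m and y of bush_1 in the frame of green_tray between -0.042 and 0.042 m and z of bush_1 in the frame of green_tray below 0.008 m and angle between bush_1's own z axis and vertical below 0.15 rad and contact force between bush_1 and the fingers below 0.1 N and linear speed of bush_1 below 0.03 m/s)) or (x of bush_1_burr_g in the frame of bush_1 below 0.012 m and (x of bush_1 in the frame of red_tray between -0.062 and 0.062 m and y of bush_1 in the frame of red_tray between -0.042 and 0.042 m and z of bush_1 in the frame of red_tray below 0.008 m and angle between bush_1's own z axis and vertical below 0.15 rad and contact force between bush_1 and the fingers below 0.1 N and linear speed of bush_1 below 0.03 m/s))) and ((x of bush_2 in the frame of gauge_pin between -0.004 and 0.004 m and y of bush_2 in the frame of gauge_pin between -0.004 and 0.004 m and angle between the z axis of bush_2 and the z axis of gauge_pin, either way round below 0.12 rad) and ((x of bush_2_burr_g in the frame of bush_2 above 0.012 m and z of bush_2 in the frame of gauge_pin below 0.0025 m) or (x of bush_2_burr_g in the frame of bush_2 below 0.012 m and z of bush_2 in the frame of gauge_pin below 0.0215 m and contact force between bush_2 and gauge_pin above 2 N)))) or (((x of bush_2_burr_g in the frame of bush_2 above 0.012 m and (x of bush_2 in the frame of green_tray between -0.062 and 0.062 m and y of bush_2 in the frame of green_tray between -0.042 and 0.042 m and z of bush_2 in the frame of green_tray below 0.008 m and angle between bush_2's own z axis and vertical below 0.15 rad and contact force between bush_2 and the fingers below 0.1 N and linear speed of bush_2 below 0.03 m/s)) or (x of bush_2_burr_g in the frame of bush_2 below 0.012 m and (x of bush_2 in the frame of red_tray between -0.062 and 0.062 m and y of bush_2 in the frame of red_tray between -0.042 and 0.042 m and z of bush_2 in the frame of red_tray below 0.008 m and angle between bush_2's own z axis and vertical below 0.15 rad and contact force between bush_2 and the fingers below 0.1 N and linear speed of bush_2 below 0.03 m/s))) and ((x of bush_1 in the frame of gauge_pin between -0.004 and 0.004 m and y of bush_1 in the frame of gauge_pin between -0.004 and 0.004 m and angle between the z axis of bush_1 and the z axis of gauge_pin, either way round below 0.12 rad) and ((x of bush_1_burr_g in the frame of bush_1 above 0.012 m and z of bush_1 in the frame of gauge_pin below 0.0025 m) or (x of bush_1_burr_g in the frame of bush_1 below 0.012 m and z of bush_1 in the frame of gauge_pin below 0.0215 m and contact force between bush_1 and gauge_pin above 2 N)))))), for 0.05 s.
At the end, for the whole second after the job is handed in: each bush with a clean bore stands in the green tray and each burred one in the red tray, upright within 0.15 rad, flange on the tray's floor (within 5 mm), bush centre within 62 mm along and 42 mm across of the tray's centre, at rest and released (((x of bush_1_burr_g in the frame of bush_1 above 0.012 m and (x of bush_1 in the frame of green_tray between -0.062 and 0.062 m and y of bush_1 in the frame of green_tray between -0.042 and 0.042 m and z of bush_1 in the frame of green_tray below 0.008 m and angle between bush_1's own z axis and vertical below 0.15 rad and contact force between bush_1 and the fingers below 0.1 N and linear speed of bush_1 below 0.03 m/s)) or (x of bush_1_burr_g in the frame of bush_1 below 0.012 m and (x of bush_1 in the frame of red_tray between -0.062 and 0.062 m and y of bush_1 in the frame of red_tray between -0.042 and 0.042 m and z of bush_1 in the frame of red_tray below 0.008 m and angle between bush_1's own z axis and vertical below 0.15 rad and contact force between bush_1 and the fingers below 0.1 N and linear speed of bush_1 below 0.03 m/s))) and ((x of bush_2_burr_g in the frame of bush_2 above 0.012 m and (x of bush_2 in the frame of green_tray between -0.062 and 0.062 m and y of bush_2 in the frame of green_tray between -0.042 and 0.042 m and z of bush_2 in the frame of green_tray below 0.008 m and angle between bush_2's own z axis and vertical below 0.15 rad and contact force between bush_2 and the fingers below 0.1 N and linear speed of bush_2 below 0.03 m/s)) or (x of bush_2_burr_g in the frame of bush_2 below 0.012 m and (x of bush_2 in the frame of red_tray between -0.062 and 0.062 m and y of bush_2 in the frame of red_tray between -0.042 and 0.042 m and z of bush_2 in the frame of red_tray below 0.008 m and angle between bush_2's own z axis and vertical below 0.15 rad and contact force between bush_2 and the fingers below 0.1 N and linear speed of bush_2 below 0.03 m/s)))); the robot touches nothing.
It fails at once if a bush is forced onto the gauge with more than 70 N (contact force between any of bush_1, bush_2 and gauge above 70 N).
It fails at once if a crucible or the dropper bottle is knocked over or shifted by more than 40 mm ((angle between crucible_1's own z axis and vertical above 0.6 rad or distance of crucible_1 from where it was at the start of the episode above 0.04 m) or (angle between crucible_2's own z axis and vertical above 0.6 rad or distance of crucible_2 from where it was at the start of the episode above 0.04 m) or (angle between dropper_bottle's own z axis and vertical above 0.6 rad or distance of dropper_bottle from where it was at the start of the episode above 0.04 m)).
It also fails if it takes over 64 s, if anything falls off the work surface, if the arm or the gripper's body presses on something with over 40 N, if the wrist force passes 120 N, or if a joint passes its speed limit or range.

## Working session

There is one attempt and no reset: what is moved stays moved. The work goes in short steps, Python scripts to look and compute and a shell command to move; the robot and the scene stay as the last step left them, time stands still between calls to the robot, and variables do not carry over. Pictures are saved under pics/ and viewed, and the job is handed in when it is done.

```bash
ls -la; mkdir -p pics; cat > h.py <<'E'
import numpy as np, cv2, pickle
from plant import bot, viewer, order, trace
def save(n,im,s=1):
    if s!=1: im=cv2.resize(im,None,fx=s,fy=s,interpolation=cv2.INTER_CUBIC)
    cv2.imwrite('pics/'+n+'.png',cv2.cvtColor(im,cv2.COLOR_RGB2BGR))
def cam(p,st=None):
    "returns R,t with Xw = R Xc + t"
    if 'camera_from_world' in p:
        M=np.linalg.inv(np.array(p['camera_from_world']))
    else:
        T=np.eye(4);T[:3,:3]=np.array(st['tool_rot']);T[:3,3]=st['position']
        M=T@np.array(p['hand_eye'])
    return M[:3,:3],M[:3,3]
def und(p,uv):
    uv=np.atleast_2d(np.array(uv,float))
    d=np.c_[(uv[:,0]-p['cx'])/p['fx'],(uv[:,1]-p['cy'])/p['fy']]
    u=d.copy()
    for _ in range(30):
        u=d/(1+p['k1']*(u**2).sum(1,keepdims=True))
    return u
def plane(p,uv,z,st=None):
    R,t=cam(p,st);u=und(p,uv)
    r=np.c_[u,np.ones(len(u))]@R.T
    return t+r*((z-t[2])/r[:,2])[:,None]
def proj(p,X,st=None):
    R,t=cam(p,st);c=(np.atleast_2d(X)-t)@R
    u=c[:,:2]/c[:,2:];u=u*(1+p['k1']*(u**2).sum(1,keepdims=True))
    return np.c_[u[:,0]*p['fx']+p['cx'],u[:,1]*p['fy']+p['cy']]
E
python3 - <<'E'
from h import *
s=bot.read_state();print(s)
for n in ['scene','top','wrist']:
    p=viewer.grab_frame(n);save(n+'0',p['frame'],1.5)
    print(n,{k:v for k,v in p.items() if k!='frame'})
    pickle.dump((p,s),open(n+'0.pkl','wb'))
E
```

```text
total 12
drwxr-xr-x  3 agent agent 4096 Dec  7 01:01 .
drwxr-xr-x 23 root  root  4096 Dec  7 01:01 ..
drwxr-xr-x  2 agent agent 4096 Dec  7 01:01 pics
{'time_s': 0.0, 'qpos': array([ 9.75705430e-01,  2.91281731e-01, -1.54130064e-01,  1.12669564e+00,
       -6.98027198e-06,  1.43149462e+00]), 'qd': array([ 8.24950829e-04, -9.83876185e-04, -2.71454189e-05,  1.56158598e-03,
       -2.83400774e-05,  5.58873483e-04]), 'joint_efforts': array([-2.31282509e-03, -5.37143505e+01,  3.31370187e+01,  1.59004336e-02,
       -3.53940650e-04, -3.75888351e-05]), 'position': array([0.23085862, 0.47106474, 0.25573013]), 'tool_rot': array([[-8.97913867e-01,  4.40170598e-01, -7.29207763e-04],
       [ 4.40171167e-01,  8.97913223e-01, -1.08964116e-03],
       [ 1.75137292e-04, -1.29938014e-03, -9.99999140e-01]]), 'force': array([-0.0356212 , -0.13962726, -0.12482161]), 'moment': array([ 0.01037985, -0.00444061, -0.02230676]), 'opening': 1.002341406820891}
scene {'fx': 423.69089702796504, 'fy': 423.69089702796504, 'cx': 252.9436761517087, 'cy': 185.96296839178365, 'k1': -0.04403851963020428, 'camera_from_w
[... 479 characters left out ...]
8],
       [-0.99188086, -0.01430129, -0.12636387,  0.5962412 ],
       [ 0.12654464, -0.01252908, -0.99188179,  1.25931426],
       [ 0.        ,  0.        ,  0.        ,  1.        ]]), 'shot': 2}
wrist {'fx': 299.2052839331442, 'fy': 299.2052839331442, 'cx': 258.70753543043753, 'cy': 191.1043467302939, 'k1': -0.07884822700366913, 'hand_eye': array([[-5.35038031e-04, -9.56239378e-01, -2.92584973e-01,
         7.31819079e-02],
       [ 9.99999735e-01, -6.55924136e-04,  3.15062657e-04,
         8.84592229e-04],
       [-4.93188865e-04, -2.92584727e-01,  9.56239475e-01,
        -1.18088639e-01],
       [ 0.00000000e+00,  0.00000000e+00,  0.00000000e+00,
         1.00000000e+00]]), 'shot': 3}
```

View pics/scene0.png

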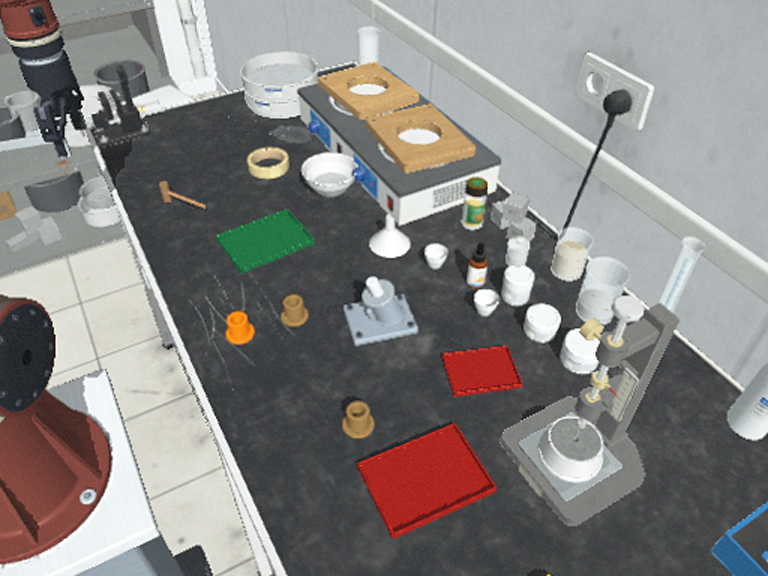

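View pics/top0.png

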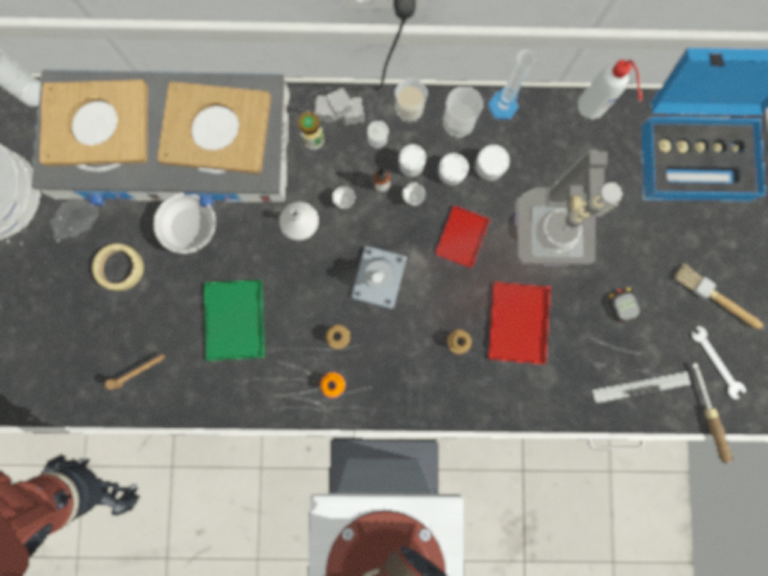

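View pics/wrist0.png

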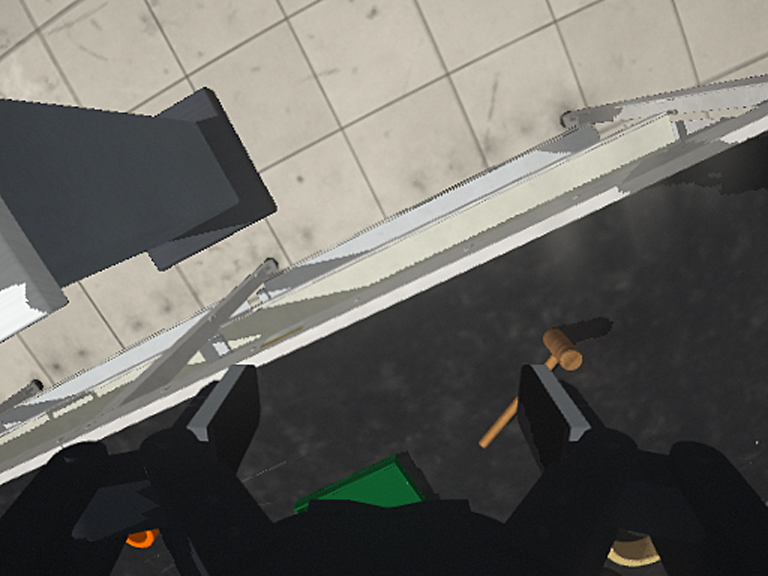

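```bash
python3 - <<'E'
from h import *
for n in ['top','scene']:
    p=viewer.grab_frame(n); im=p['frame'].copy()
    for t in ['bush_1','gauge_pin','pin_tip','gauge','green_tray','red_tray','crucible_1','dropper_bottle']:
        try: r=trace(p,t)
        except Exception as e: print(t,e); continue
        for q in r[:4]:
            ys,xs=np.nonzero(q['region']) if q['region'] is not None else ([],[])
            print(n,t,round(q['score'],2),np.round(q['xy'],1),len(xs),(xs.min(),xs.max(),ys.min(),ys.max()) if len(xs) else '', 'P0',np.round(plane(p,[q['xy']],0.0)[0],3))
            pickle.dump((p,r),open(f'{n}_{t}.pkl','wb'))
E
```

```text
top bush_1 0.66 [303.7 224.9] 124 (np.int64(299), np.int64(312), np.int64(220), np.int64(233)) P0 [ 0.48  -0.144  0.   ]
top bush_1 0.53 [221.2 255.2] 140 (np.int64(215), np.int64(229), np.int64(249), np.int64(263)) P0 [0.38  0.119 0.   ]
top bush_1 0.51 [228.2 224.2] 155 (np.int64(218), np.int64(232), np.int64(217), np.int64(231)) P0 [0.479 0.099 0.   ]
top gauge_pin 0.65 [251.1 184.3] 258 (np.int64(243), np.int64(261), np.int64(174), np.int64(191)) P0 [0.609 0.027 0.   ]
top pin_tip 0.56 [254. 182.] 292 (np.int64(243), np.int64(262), np.int64(174), np.int64(191)) P0 [0.617 0.018 0.   ]
top gauge 0.57 [252.8 183.3] 1011 (np.int64(236), np.int64(270), np.int64(165), np.int64(204)) P0 [0.612 0.022 0.   ]
top green_tray 0.65 [154.6 213.2] 1973 (np.int64(137), np.int64(176), np.int64(187), np.int64(239)) P0 [0.511 0.335 0.   ]
top red_tray 0.83 [347.5 213.4] 2021 (np.int64(325), np.int64(367), np.int64(187), np.int64(242)) P0 [ 0.519 -0.286  0.   ]
top crucible_1 0.63 [276.9 127. ] 147 (np.int64(270), np.int64(282), np.int64(122), np.int64(135)) P0 [ 0.801 -0.055  0.   ]
top dropper_bot
[... 1146 characters left out ...]
p.int64(208), np.int64(140), np.int64(180)) P0 [0.514 0.333 0.   ]
scene red_tray 0.93 [280.9 317.9] 3993 (np.int64(239), np.int64(329), np.int64(283), np.int64(357)) P0 [ 0.51  -0.273  0.   ]
scene red_tray 0.67 [322.2 246.2] 1393 (np.int64(294), np.int64(347), np.int64(230), np.int64(263)) P0 [ 0.706 -0.156 -0.   ]
scene crucible_1 0.74 [290.3 169.8] 203 (np.int64(283), np.int64(297), np.int64(162), np.int64(178)) P0 [ 0.794  0.127 -0.   ]
scene crucible_1 0.57 [324.2 202.1] 237 (np.int64(316), np.int64(331), np.int64(193), np.int64(210)) P0 [ 0.803 -0.033  0.   ]
scene dropper_bottle 0.85 [319.4 177.3] 334 (np.int64(311), np.int64(325), np.int64(162), np.int64(191)) P0 [0.851 0.057 0.   ]
```

```bash
python3 - <<'E'
from h import *
p,_=pickle.load(open('top0.pkl','rb'));save('tc1',p['frame'][150:280,190:390],4)
p,_=pickle.load(open('scene0.pkl','rb'));save('sc1',p['frame'][175:300,130:320],4)
E
```

```text
(no output)
```

View pics/tc1.png

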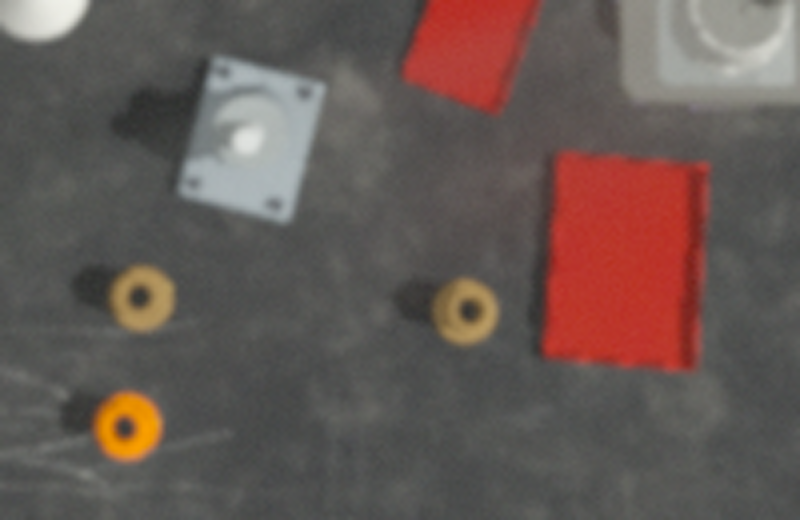

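View pics/sc1.png

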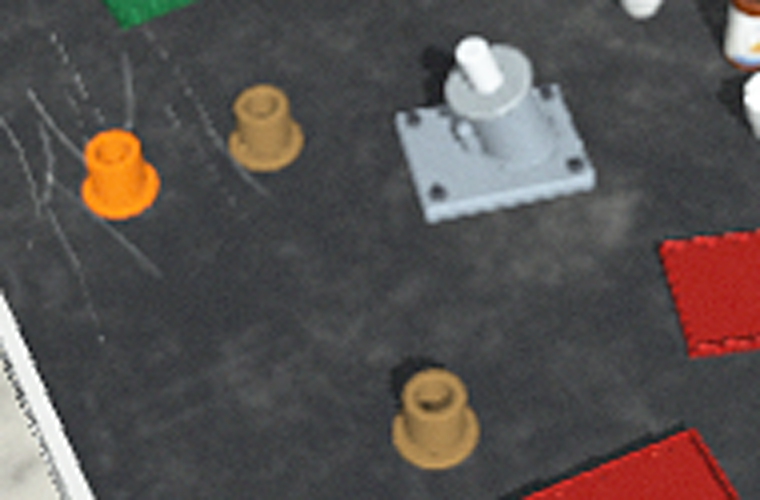

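```bash
python3 - <<'E'
from h import *
from scipy.optimize import least_squares
pt,_=pickle.load(open('top0.pkl','rb'));ps,_=pickle.load(open('scene0.pkl','rb'))
ct=np.array([(212,55),(327,85),(290,222),(178,192)])/4+[190,150]
cs=np.array([(395,115),(562,85),(597,183),(430,212)])/4+[130,175]
a=plane(pt,ct,.014);print(a.round(3))
b=plane(ps,cs,.014);print(b.round(3))
for c in a,b:
    l=c[[0,1]].mean(0)-c[[2,3]].mean(0);print(c.mean(0),np.linalg.norm(l),np.degrees(np.arctan2(l[1],l[0])))
# tip: top px & scene px
tt=np.array([[244,137]])/4+[190,150]; ts=np.array([[473,47]])/4+[130,175]
for z in (.1,.105): print('tip',plane(pt,tt,z),plane(ps,ts,z))
# bush: top ring centres z=.04
for q in [(140,297),(470,310)]: print('bush bore top',plane(pt,np.array([q])/4+[190,150],.04))
for q in [(263,102),(434,391)]: print('scene bore top',plane(ps,np.array([q])/4+[130,175],.04))
E
```

```text
[[ 0.674  0.054  0.014]
 [ 0.651 -0.039  0.014]
 [ 0.539 -0.01   0.014]
 [ 0.562  0.079  0.014]]
[[ 0.563  0.079  0.014]
 [ 0.676  0.048  0.014]
 [ 0.65  -0.041  0.014]
 [ 0.543 -0.009  0.014]]
[0.60637214 0.02105714 0.014     ] 0.11465009938186922 -13.589003968160977
[0.60792314 0.01908506 0.014     ] 0.09126954884543638 75.31778740345158
tip [[0.59569474 0.02690339 0.1       ]] [[0.59816547 0.03268456 0.1       ]]
tip [[0.59502668 0.02687782 0.105     ]] [[0.59567387 0.02812525 0.105     ]]
bush bore top [[0.47709618 0.10616092 0.04      ]]
bush bore top [[ 0.47037602 -0.15073429  0.04      ]]
scene bore top [[0.48089914 0.10925486 0.04      ]]
scene bore top [[ 0.47272489 -0.14814753  0.04      ]]
```

```bash
python3 -m jog '[{"tx":-4.8,"ty":-2.7,"tz":0.7,"turn":-0.05},{"tx":-9.6,"ty":-5.4,"tz":1.4,"turn":-0.1},{"tx":-14.4,"ty":-8.1,"tz":2.1,"turn":-0.15},{"tx":-19.2,"ty":-10.8,"tz":2.8,"turn":-0.21},{"tx":-24,"ty":-13.5,"tz":3.5,"turn":-0.21},{"tx":-28.8,"ty":-16.3,"tz":4.2,"turn":-0.21},{"tx":-33.6,"ty":-19,"tz":4.9,"turn":-0.21},{"tx":-38.2,"ty":-21.7,"tz":5.6,"turn":-0.21}]' 8.5 20
python3 - <<'E'
from h import *
s=bot.read_state();p=viewer.grab_frame('wrist');pickle.dump((p,s),open('w1.pkl','wb'));save('w1',p['frame'],1.5)
print(s['position'],s['tool_rot'].round(3),s['time_s'],s['qpos'])
for q in trace(p,'bush_1'): print(q['score'],q['xy'],plane(p,[q['xy']],.04,s))
E
```

```text
time_s: 2.05
position: [0.4796, 0.1067, 0.2003]
tool_rot: [[-0.97, 0.244, 0.001], [0.244, 0.97, 0.0], [-0.001, 0.0, -1.0]]
force: [-0.8, -0.6, 0.3]
opening: 0.989
[0.47961494 0.10669106 0.2002757 ] [[-0.97   0.244  0.001]
 [ 0.244  0.97   0.   ]
 [-0.001  0.    -1.   ]] 2.05 [ 6.99217338e-02  2.67750975e-01 -3.39553276e-01  9.62782841e-01
  7.41498829e-05  3.15982553e-01]
0.92 [259.2, 170.0] [[0.47141626 0.10996836 0.04      ]]
0.86 [39.9, 221.8] [[ 0.46812614 -0.12784644  0.04      ]]
0.68 [238.8, 63.1] [[0.37426153 0.11604387 0.04      ]]
```

View pics/w1.png

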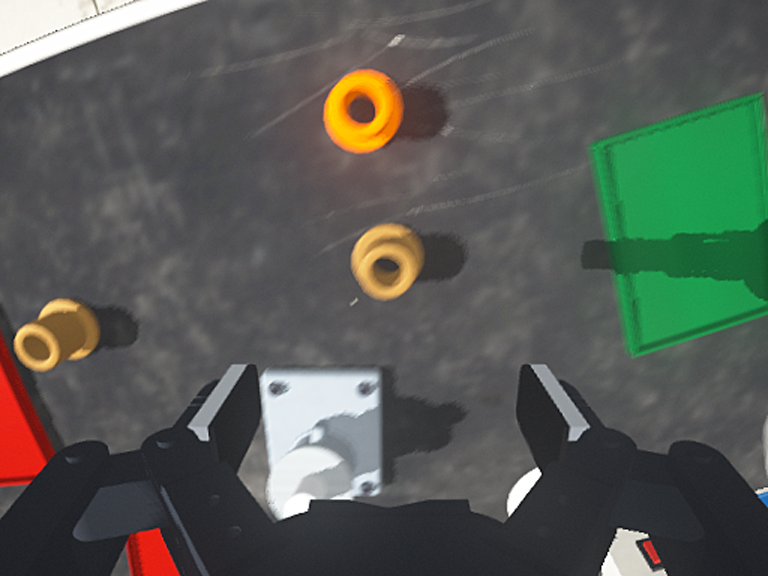

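Candidates for the bush in wrist picture w1 (1.5x pixels): bronze at (387,262), bronze at (40,345), orange look-alike at (362,112); I want the bronze at (387,262). Large red tray is top px (347,213), small look-alike (308,157).

```bash
python3 - <<'E'
from h import *
p,s=pickle.load(open('w1.pkl','rb'))
save('w1c',p['frame'][130:215,215:300],7)
print(plane(p,[(258,176.7)],.04,s))
E
```

```text
[[0.47751947 0.10724856 0.04      ]]
```

View pics/w1c.png

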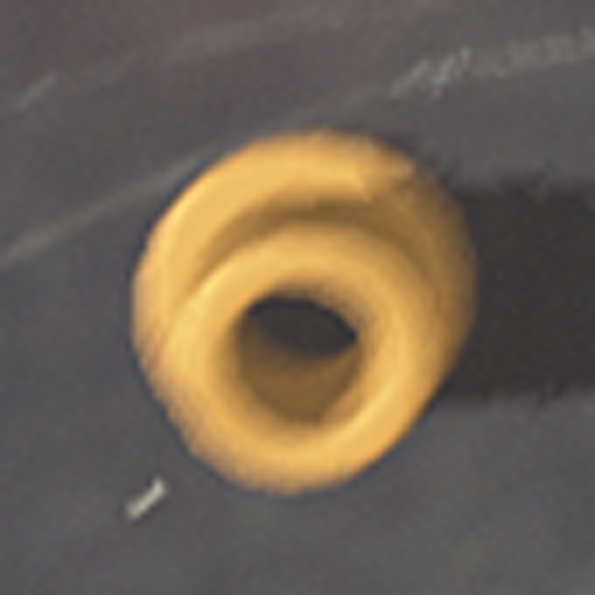

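```bash
python3 - <<'E'
from h import *
p,s=pickle.load(open('w1.pkl','rb'))
X=plane(p,[(258.1,181.2)],.04,s);print(X)
# check overlay circle rim r=18 at z .04, flange r=25 z=.006
im=cv2.resize(p['frame'][130:215,215:300],None,fx=7,fy=7)
th=np.linspace(0,2*np.pi,60)
for r,z,c in((18,.04,(255,0,0)),(11,.04,(0,0,255)),(25,.003,(0,255,0))):
    P=np.c_[X[0,0]+r/1e3*np.cos(th),X[0,1]+r/1e3*np.sin(th),0*th+z]
    for q in (proj(p,P,s)-[215,130]+.5)*7: cv2.circle(im,tuple(int(v) for v in q),1,c,-1)
save('w1o',im)
d=X[0]-s['position'];print('tool delta',d@s['tool_rot'])
E
```

```text
[[0.48187659 0.10624799 0.04      ]]
tool delta [-2.19709340e-03  7.45592739e-05  1.60277190e-01]
```

View pics/w1o.png

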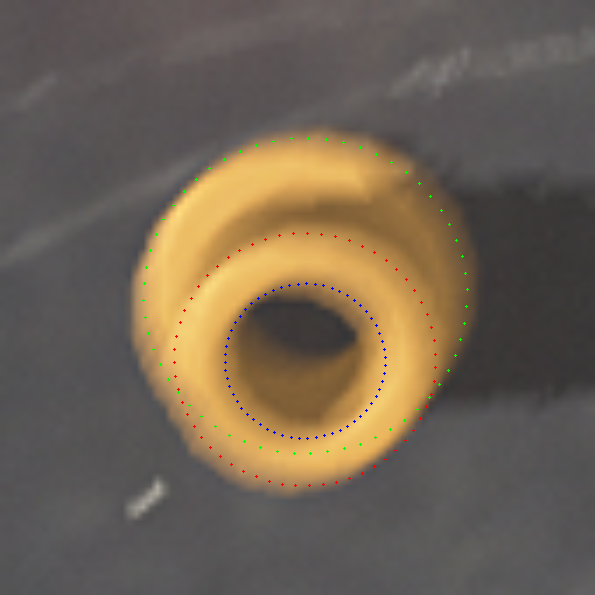

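```bash
python3 -m jog '[{"tx":-3,"ty":-1.1,"tz":-1.5},{"tx":-6,"ty":-2.2,"tz":-3},{"tx":-9,"ty":-3.4,"tz":-4.5},{"tx":-12,"ty":-4.5,"tz":-6},{"tx":-13.1,"ty":-4.9,"tz":-6.5},{"tx":-13.1,"ty":-4.9,"tz":-6.5},{"tx":-13.1,"ty":-4.9,"tz":-6.5},{"tx":-13.1,"ty":-4.9,"tz":-6.5}]'
python3 - <<'E'
from h import *
s=bot.read_state();p=viewer.grab_frame('wrist');pickle.dump((p,s),open('w2.pkl','wb'));save('w2',p['frame'],1.5)
print(s['position'],s['force'],s['moment'])
save('w2c',p['frame'][110:260,185:335],5)
E
```

```text
[0.48096056 0.10460234 0.19972013] [-0.05690711  0.78034323  0.47240647] [0.00339657 0.03792463 0.01016426]schema error: expected keys tx, ty, tz, turn
```

View pics/w2c.png

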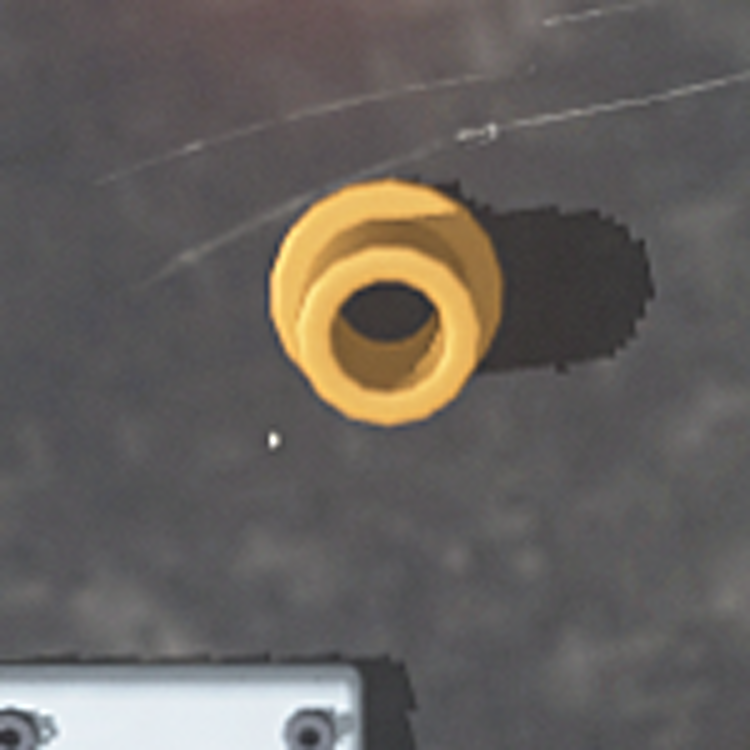

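View pics/w2.png

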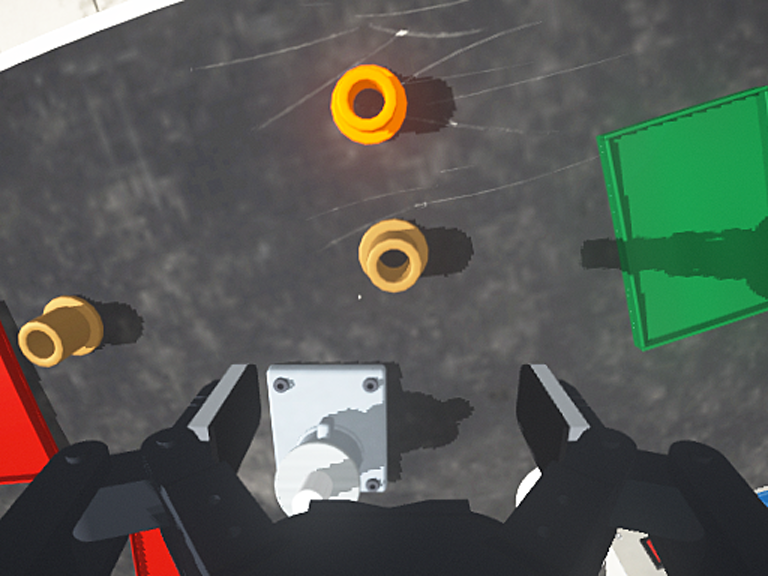

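```bash
python3 - <<'E'
from h import *
p,s=pickle.load(open('w2.pkl','rb'))
X=plane(p,[(185+388/5-.4,110+335/5-.4)],.04,s);print('bushA',X)
q=np.array([(268,364),(386,364)])/1.5
e=plane(p,q,.014,s);print(e,np.degrees(np.arctan2(*(e[1]-e[0])[1::-1])))
E
python3 -m jog '[{"tx":-3,"ty":-1.1,"tz":-1.5,"turn":0},{"tx":-6,"ty":-2.2,"tz":-3,"turn":0},{"tx":-9,"ty":-3.4,"tz":-4.5,"turn":0},{"tx":-12,"ty":-4.5,"tz":-6,"turn":0},{"tx":-13.1,"ty":-4.9,"tz":-6.5,"turn":0},{"tx":-13.1,"ty":-4.9,"tz":-6.5,"turn":0},{"tx":-13.1,"ty":-4.9,"tz":-6.5,"turn":0},{"tx":-13.1,"ty":-4.9,"tz":-6.5,"turn":0}]'
python3 - <<'E'
from h import *
s=bot.read_state();p=viewer.grab_frame('wrist');pickle.dump((p,s),open('w3.pkl','wb'));save('w3',p['frame'],1.5)
print(s['position'],s['force'],s['moment'])
save('w3c',p['frame'][130:260,185:315],6)
E
```

```text
bushA [[0.47965415 0.10891934 0.04      ]]
[[ 0.53724818 -0.00278337  0.014     ]
 [ 0.55898085  0.08351777  0.014     ]] 75.86545489494321
time_s: 3.2
position: [0.593, 0.0298, 0.2652]
tool_rot: [[-0.97, 0.243, -0.001], [0.243, 0.97, 0.0], [0.001, -0.0, -1.0]]
force: [-0.2, -0.5, 0.8]
opening: 0.997
[0.59296583 0.02976409 0.26515156] [-0.15373741 -0.48773771  0.77169396] [ 0.02719619 -0.00129983  0.04548738]
```

View pics/w3c.png

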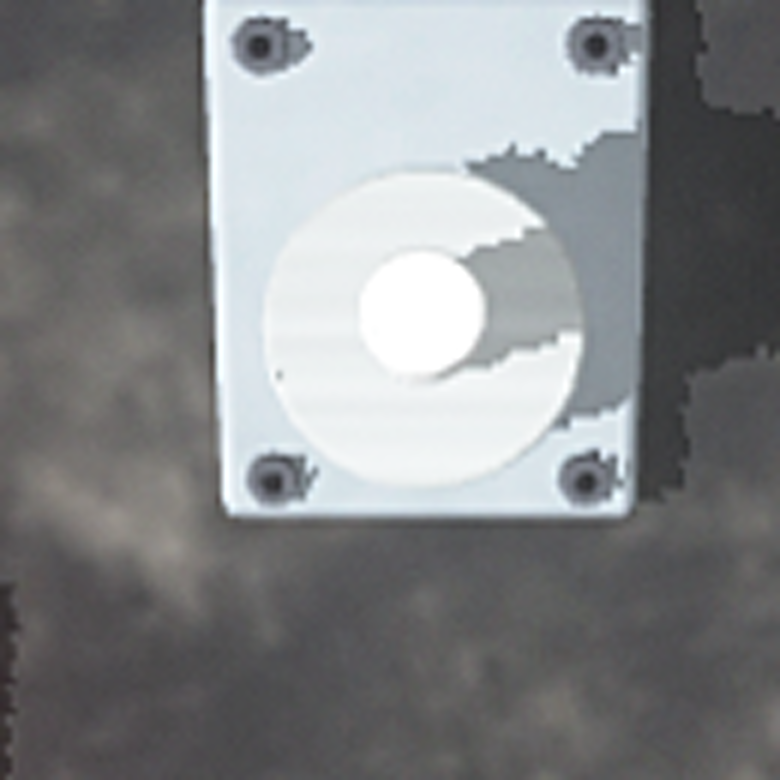

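View pics/w3.png

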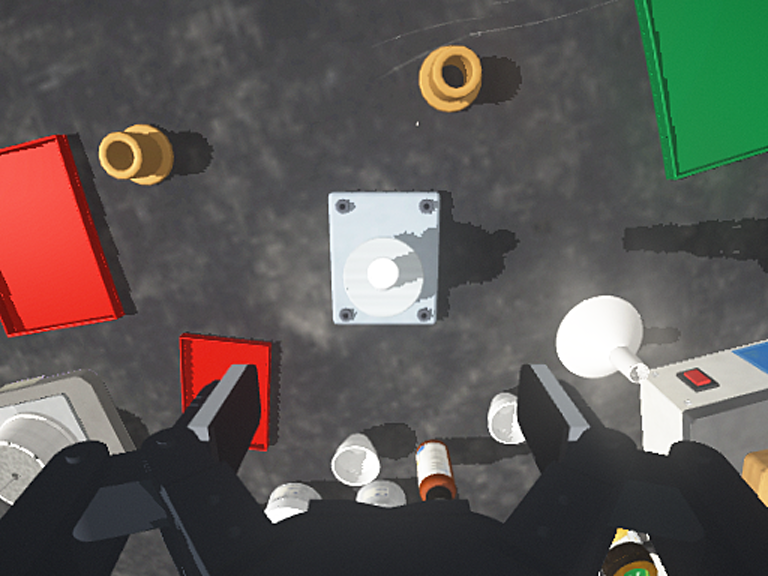

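```bash
cat >> h.py <<'E'
def crop2px(q,o,s): return np.array(q,float)/s+np.array(o)-.5+.5/s
E
python3 - <<'E'
from h import *
p,s=pickle.load(open('w3.pkl','rb'))
c=lambda q:crop2px([q],(185,130),6)
foot=plane(p,c((422.5,328.5)),.075,s);tip=plane(p,c((422,315)),.075+.032*np.cos(np.radians(20)),s)
print(foot,tip,tip-foot,'L',np.linalg.norm(tip-foot))
e=plane(p,np.r_[c((206,3)),c((648,3)),c((226,516)),c((634,516))],.014,s);print(e.mean(0),e)
h=plane(p,np.r_[c((258,45)),c((595,44)),c((273,480)),c((586,481))],.014,s);print(h.mean(0),h)
for a,b in((0,1),(2,3)):
    d=h[b]-h[a];print(np.degrees(np.arctan2(d[1],d[0]))-90,np.linalg.norm(d))
for a,b in((2,0),(3,1)):
    d=h[a]-h[b];print(np.degrees(np.arctan2(d[1],d[0])),np.linalg.norm(d))
# outline fit of shoulder + pin with model
yaw=np.radians(-14)
u=-np.array([np.cos(yaw),np.sin(yaw),0]);w=np.array([0,0,1.]);ax=np.cos(np.radians(20))*w+np.sin(np.radians(20))*u
im=cv2.resize(p['frame'][130:260,185:315],None,fx=6,fy=6,interpolation=cv2.INTER_CUBIC)
th=np.linspace(0,2*np.pi,90);v=np.cross(ax,u);v/=np.linalg.norm(v);uu=np.cross(v,ax)
for l,r,col in((0,.029,(255,0,0)),(.032,.00905,(0,0,255)),(.0308,.01025,(0,160,0)),(0,.01025,(255,0,255))):
    P=foot+l*ax+r*(np.cos(th)[:,None]*uu+np.sin(th)[:,None]*v)
    for q in (proj(p,P,s)-[185,130]+.5)*6-.5: cv2.circle(im,tuple(int(round(k)) for k in q),1,col,-1)
save('w3o',im)
E
```

```text
[[0.60536809 0.02326015 0.075     ]] [[0.59506673 0.02614848 0.10507016]] [[-0.01030136  0.00288833  0.03007016]] L 0.03191669317388748
[0.60962426 0.02277401 0.014     ] [[ 0.54443391 -0.00740148  0.014     ]
 [ 0.56630902  0.07977202  0.014     ]
 [ 0.65291841 -0.0343578   0.014     ]
 [ 0.67483572  0.05308331  0.014     ]]
[0.60963009 0.02266655 0.014     ] [[ 5.55242352e-01  5.72993860e-04  1.40000000e-02]
 [ 5.71815042e-01  6.74570815e-02  1.40000000e-02]
 [ 6.47267948e-01 -2.19648991e-02  1.40000000e-02]
 [ 6.64195037e-01  4.46010262e-02  1.40000000e-02]]
-13.916588749017762 0.06890671410871367
-14.26738083251064 0.068684414049433
-13.761379601974253 0.09474527463675693
-13.89667918031351 0.09516544886032163
```

View pics/w3o.png

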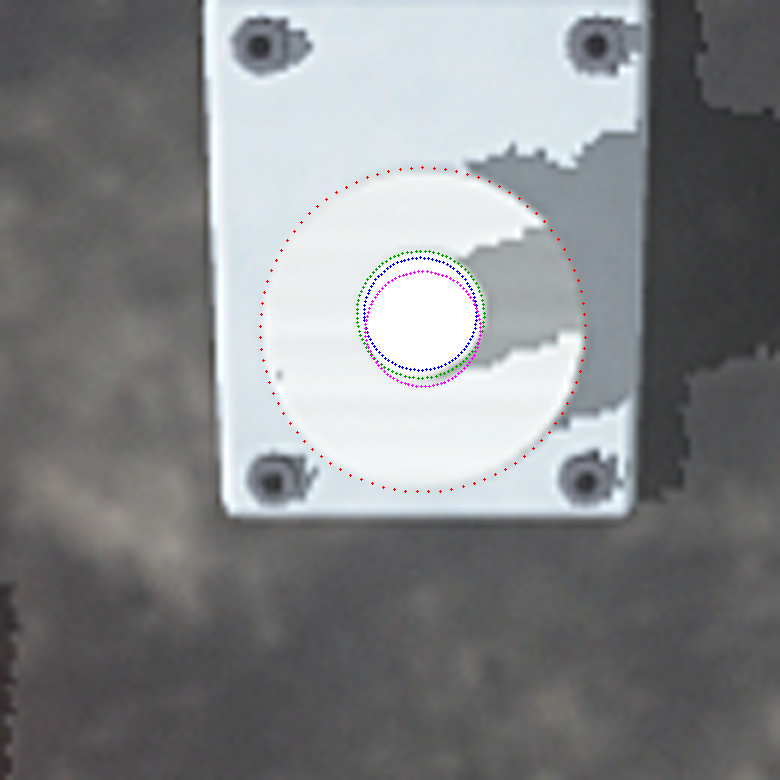

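```bash
python3 -m jog '[{"tx":3.3,"ty":1.3,"tz":2,"turn":0},{"tx":6.6,"ty":2.6,"tz":4.5,"turn":0},{"tx":9.9,"ty":3.8,"tz":8,"turn":0},{"tx":12.4,"ty":4.7,"tz":12,"turn":0},{"tx":12.9,"ty":4.9,"tz":15,"turn":0},{"tx":12.9,"ty":4.9,"tz":16.3,"turn":0},{"tx":12.9,"ty":4.9,"tz":16.3,"turn":0},{"tx":12.9,"ty":4.9,"tz":16.3,"turn":0}]' 7
python3 - <<'E'
from h import *
s=bot.read_state();p=viewer.grab_frame('wrist');pickle.dump((p,s),open('w4.pkl','wb'));save('w4',p['frame'],1.5)
print(s['position'],s['force'],s['moment'])
E
```

```text
time_s: 4.25
position: [0.4817, 0.1078, 0.1033]
tool_rot: [[-0.97, 0.244, 0.002], [0.244, 0.97, 0.0], [-0.002, 0.001, -1.0]]
force: [0.6, 0.1, -0.7]
opening: 0.818
[0.48166944 0.10777225 0.10331903] [ 0.55314036  0.13105797 -0.6626806 ] [0.02150997 0.00745588 0.03004755]
```

View pics/w4.png

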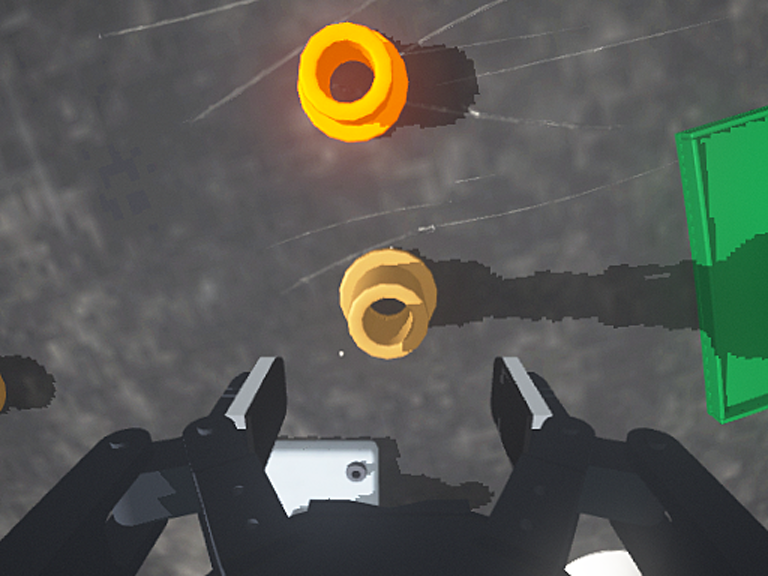

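```bash
python3 - <<'E'
from h import *
p,s=pickle.load(open('w4.pkl','rb'))
X=plane(p,[(389.5/1.5-.2,321/1.5-.2)],.04,s);print(X,(X-s['position'])@s['tool_rot'])
E
```

```text
[[0.48002326 0.10935554 0.04      ]] [[0.00209037 0.00110009 0.06331616]]
```

```bash
python3 -m jog '[{"tx":0.2,"ty":0.1,"tz":1.5,"turn":0},{"tx":0.2,"ty":0.1,"tz":3,"turn":0},{"tx":0.2,"ty":0.1,"tz":4.5,"turn":0},{"tx":0.2,"ty":0.1,"tz":5.6,"turn":0},{"tx":0.2,"ty":0.1,"tz":6.2,"turn":0},{"tx":0.2,"ty":0.1,"tz":6.6,"turn":0},{"tx":0.2,"ty":0.1,"tz":6.6,"turn":0},{"tx":0.2,"ty":0.1,"tz":6.6,"turn":0}]' 7
python3 -m jog '[{"tx":0,"ty":0,"tz":0,"turn":0},{"tx":0,"ty":0,"tz":0,"turn":0},{"tx":0,"ty":0,"tz":0,"turn":0},{"tx":0,"ty":0,"tz":0,"turn":0},{"tx":0,"ty":0,"tz":0,"turn":0},{"tx":0,"ty":0,"tz":0,"turn":0},{"tx":0,"ty":0,"tz":0,"turn":0},{"tx":0,"ty":0,"tz":0,"turn":0}]' 2.5 20
python3 - <<'E'
from h import *
s=bot.read_state();p=viewer.grab_frame('wrist');pickle.dump((p,s),open('w5.pkl','wb'));save('w5',p['frame'],1.5)
print(s['position'],s['force'],s['moment'])
E
```

```text
time_s: 5.3
position: [0.479, 0.1094, 0.0366]
tool_rot: [[-0.97, 0.243, 0.0], [0.243, 0.97, 0.0], [-0.0, 0.0, -1.0]]
force: [0.6, 0.1, 0.0]
opening: 0.824
time_s: 6.3
position: [0.479, 0.1093, 0.0366]
tool_rot: [[-0.97, 0.243, 0.0], [0.243, 0.97, -0.0], [-0.0, -0.0, -1.0]]
force: [-0.9, -0.5, 6.0]
opening: 0.422
[0.4789818  0.10930665 0.03662231] [-0.876597   -0.47873226  6.02188821] [-0.22011783  0.27135453 -0.04210893]
```

View pics/w5.png

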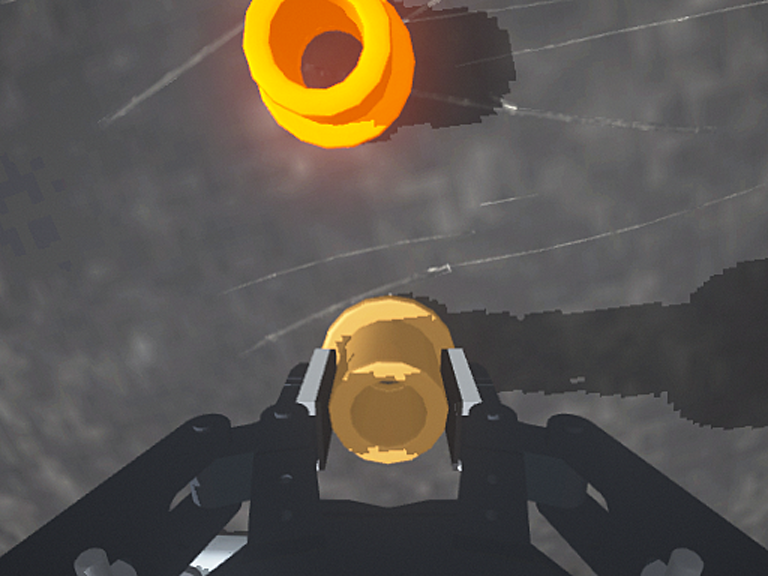

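```bash
python3 -m jog '[{"tx":0,"ty":0,"tz":-2.5,"turn":0},{"tx":0,"ty":0,"tz":-6,"turn":0},{"tx":-2,"ty":-0.9,"tz":-9.5,"turn":0},{"tx":-5,"ty":-2.2,"tz":-11.5,"turn":0},{"tx":-8,"ty":-3.5,"tz":-11.5,"turn":0},{"tx":-10.5,"ty":-4.6,"tz":-11.5,"turn":0},{"tx":-12,"ty":-5.3,"tz":-11.5,"turn":0},{"tx":-12,"ty":-5.3,"tz":-11.5,"turn":0}]'
python3 - <<'E'
from h import *
s=bot.read_state();p=viewer.grab_frame('wrist');pickle.dump((p,s),open('w6.pkl','wb'));save('w6',p['frame'],1.5)
print(s['position'],s['force'],s['moment'],s['opening'])
p=viewer.grab_frame('scene');pickle.dump((p,s),open('s6.pkl','wb'));save('s6',p['frame'][120:270,170:370],4)
E
```

```text
time_s: 7.35
position: [0.5824, 0.0284, 0.1508]
tool_rot: [[-0.97, 0.244, -0.001], [0.244, 0.97, 0.0], [0.001, -0.0, -1.0]]
force: [-0.2, -0.2, -2.2]
opening: 0.421
[0.58242551 0.02835156 0.15076295] [-0.15550943 -0.16809365 -2.21810473] [ 0.07870855 -0.00012985  0.05327068] 0.420584144708556
```

View pics/w6.png

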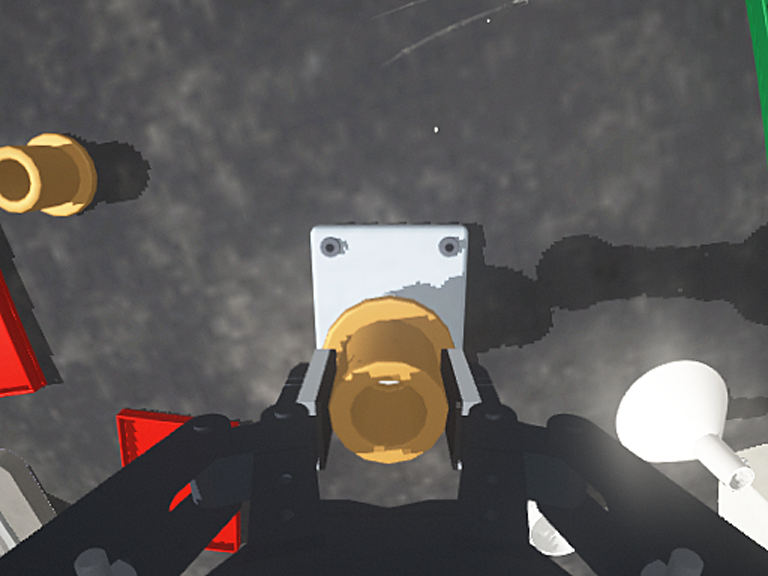

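View pics/s6.png

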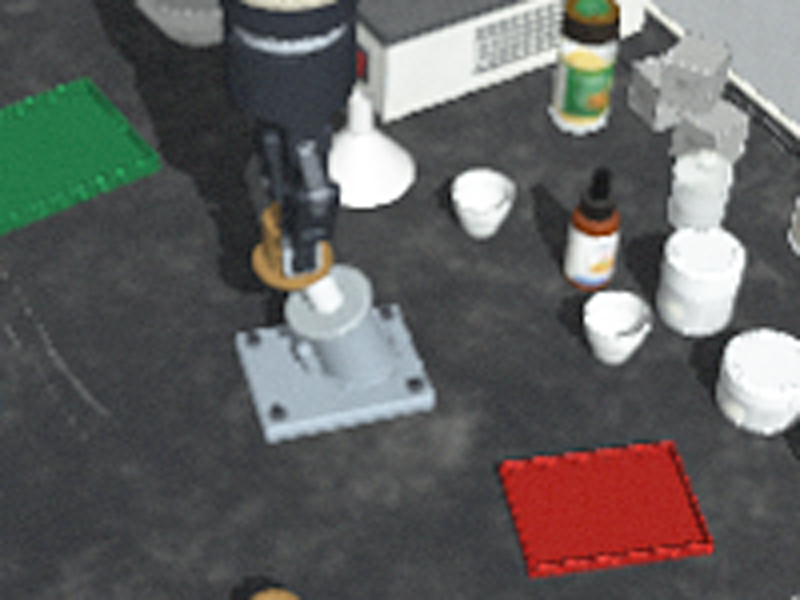

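```bash
cat >> h.py <<'E'
def overlay(p,s,x0,y0,z0,tilt,name,box=(190,180,330,320),k=5):
    "bush in tool frame: origin (x0,y0,z0); tilt rad, top toward tool +x; draws rings"
    R=s['tool_rot'];t=s['position']
    ax=np.array([np.sin(tilt),0,-np.cos(tilt)]);e1=np.array([np.cos(tilt),0,np.sin(tilt)]);e2=np.array([0,1.,0])
    x1,y1,x2,y2=box
    im=cv2.resize(p['frame'][y1:y2,x1:x2],None,fx=k,fy=k,interpolation=cv2.INTER_CUBIC)
    th=np.linspace(0,2*np.pi,120)
    for l,r,c in((.04,.018,(255,0,0)),(.04,.011,(0,0,255)),(.006,.025,(0,255,0)),(0,.011,(255,0,255)),(0,.025,(0,255,255))):
        P=np.array([x0,y0,z0])+l*ax+r*(np.cos(th)[:,None]*e1+np.sin(th)[:,None]*e2)
        for q in (proj(p,P@R.T+t,s)-[x1,y1]+.5)*k-.5: cv2.circle(im,tuple(int(round(v)) for v in q),1,c,-1)
    save(name,im)
E
python3 - <<'E'
from h import *
p,s=pickle.load(open('w6.pkl','rb'))
overlay(p,s,-.001,0.0,.0366,0,'w6o')
E
```

```text
(no output)
```

View pics/w6o.png

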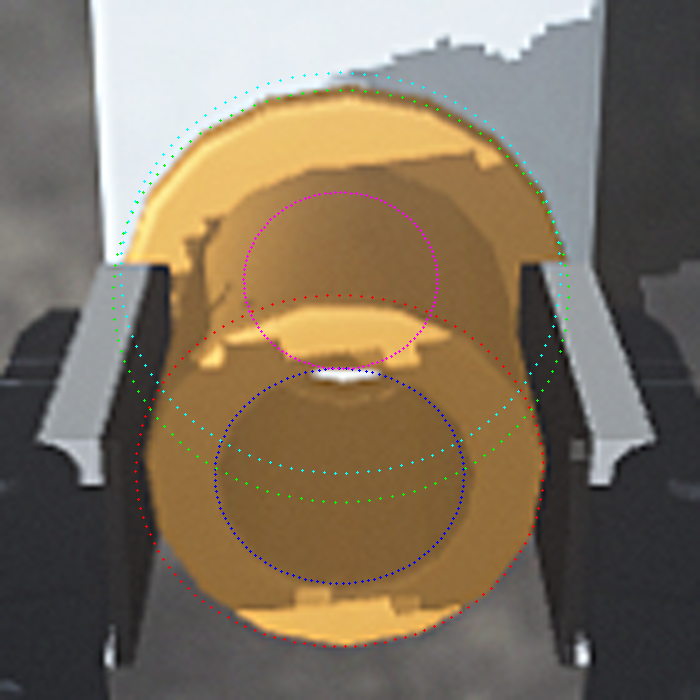

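```bash
python3 -m jog '[{"tx":0,"ty":0,"tz":0.2,"turn":0},{"tx":0,"ty":0,"tz":0.4,"turn":0},{"tx":0,"ty":0,"tz":0.5,"turn":0},{"tx":0,"ty":0,"tz":0.6,"turn":0},{"tx":0,"ty":0,"tz":0.7,"turn":0},{"tx":0,"ty":0,"tz":0.8,"turn":0},{"tx":0,"ty":0,"tz":0.9,"turn":0},{"tx":0,"ty":0,"tz":0.9,"turn":0}]'
python3 - <<'E'
from h import *
s=bot.read_state();p=viewer.grab_frame('wrist');pickle.dump((p,s),open('w7.pkl','wb'));overlay(p,s,-.001,.0004,.038,0.1,'w7o')
print(s['position'],s['force'],s['moment'],s['opening'])
E
```

```text
time_s: 8.45
position: [0.5821, 0.0289, 0.1438]
tool_rot: [[-0.97, 0.243, 0.001], [0.243, 0.97, 0.0], [-0.001, 0.0, -1.0]]
force: [-7.9, 1.9, 14.3]
opening: 0.425
[0.58212144 0.02892019 0.14380597] [-7.88660384  1.91148698 14.33998248] [ 0.16612602  1.38607681 -0.02824678] 0.4247211194040101
```

View pics/w7o.png

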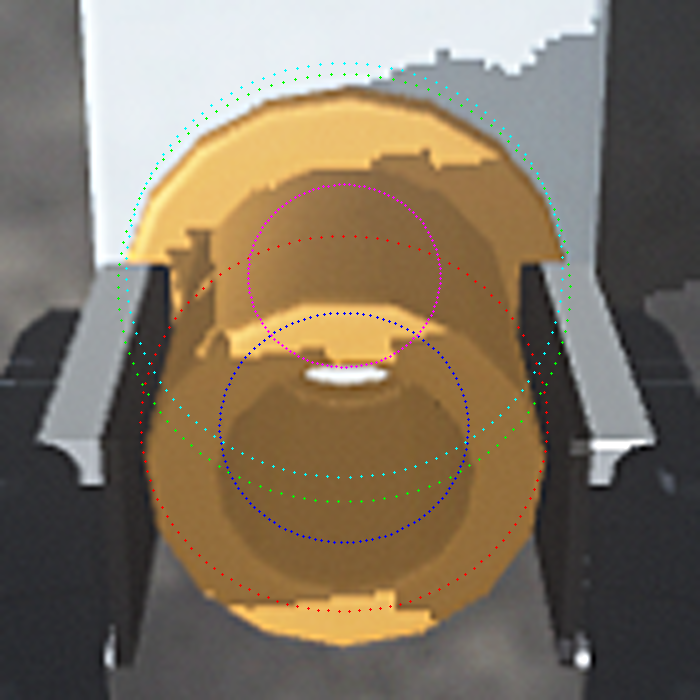

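```bash
python3 -m jog '[{"tx":0,"ty":0,"tz":0.05,"turn":0},{"tx":0,"ty":0,"tz":0.1,"turn":0},{"tx":0,"ty":0,"tz":0.15,"turn":0},{"tx":0,"ty":0,"tz":0.2,"turn":0},{"tx":0,"ty":0,"tz":0.25,"turn":0},{"tx":0,"ty":0,"tz":0.25,"turn":0},{"tx":0,"ty":0,"tz":0.25,"turn":0},{"tx":0,"ty":0,"tz":0.25,"turn":0}]'
python3 - <<'E'
from h import *
s=bot.read_state();p=viewer.grab_frame('wrist');pickle.dump((p,s),open('w8.pkl','wb'));overlay(p,s,-.001,.0004,.038,0.0,'w8o')
print(s['position'],s['force'],s['moment'],s['opening'])
E
```

```text
time_s: 9.5
position: [0.5815, 0.0288, 0.1417]
tool_rot: [[-0.97, 0.243, -0.0], [0.243, 0.97, -0.0], [0.0, -0.0, -1.0]]
force: [-10.5, 1.1, 20.4]
opening: 0.423
[0.58154178 0.02879747 0.14166174] [-10.53507934   1.13583181  20.37171725] [-0.04367053  2.21520637 -0.06371593] 0.42341402739689243
```

View pics/w8o.png

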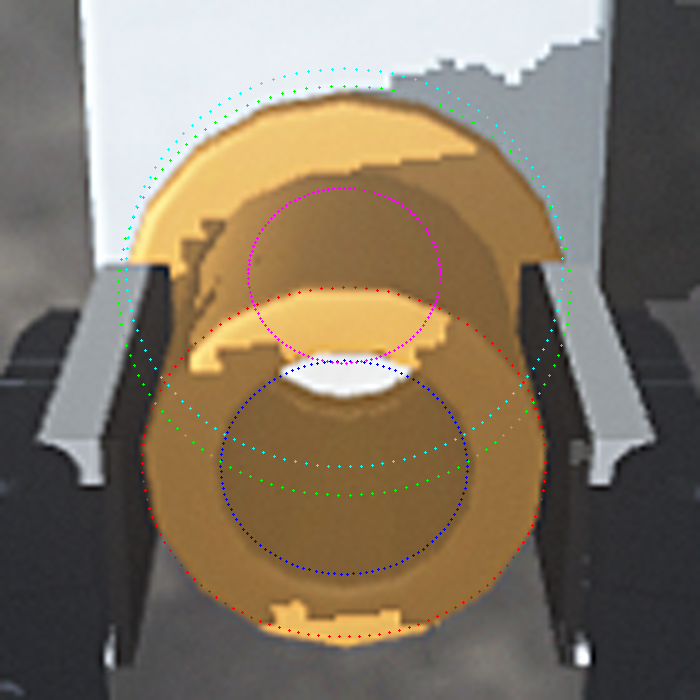

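```bash
python3 -m jog '[{"tx":0,"ty":0,"tz":0.05,"turn":0},{"tx":0,"ty":0,"tz":0.1,"turn":0},{"tx":0,"ty":0,"tz":0.15,"turn":0},{"tx":0,"ty":0,"tz":0.2,"turn":0},{"tx":0,"ty":0,"tz":0.25,"turn":0},{"tx":0,"ty":0,"tz":0.3,"turn":0},{"tx":0,"ty":0,"tz":0.35,"turn":0},{"tx":0,"ty":0,"tz":0.35,"turn":0}]'
python3 - <<'E'
from h import *
s=bot.read_state();p=viewer.grab_frame('wrist');pickle.dump((p,s),open('w9.pkl','wb'));overlay(p,s,-.001,.0004,.038,0.15,'w9o')
print(s['position'],s['force'],s['moment'],s['opening'])
p=viewer.grab_frame('scene');pickle.dump((p,s),open('s9.pkl','wb'));save('s9',p['frame'][150:230,210:300],7)
E
```

```text
time_s: 10.55
position: [0.5809, 0.0286, 0.1375]
tool_rot: [[-0.97, 0.243, -0.002], [0.243, 0.97, -0.001], [0.002, -0.001, -1.0]]
force: [-10.6, -1.2, 17.2]
opening: 0.421
[0.58087873 0.02859919 0.1374892 ] [-10.644258    -1.15899816  17.19392362] [-0.22385229  2.29600027 -0.07255706] 0.42122163009441166
```

View pics/w9o.png

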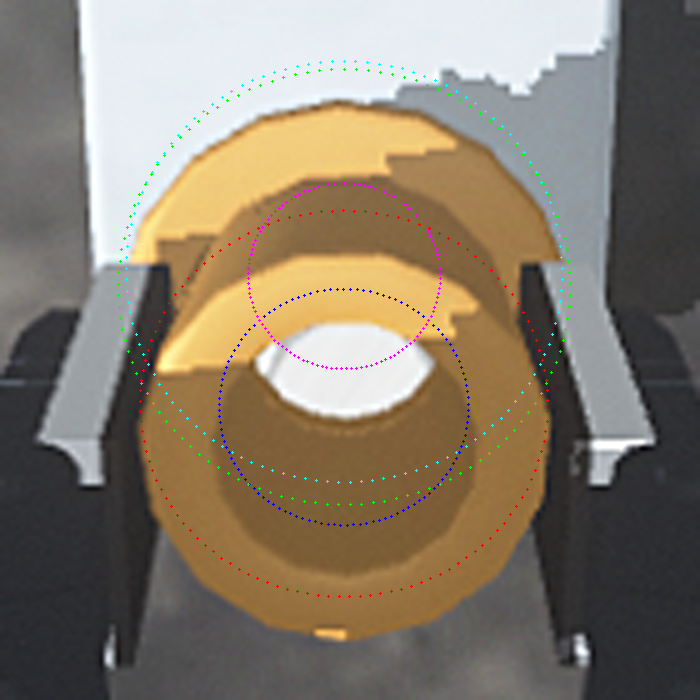

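View pics/s9.png

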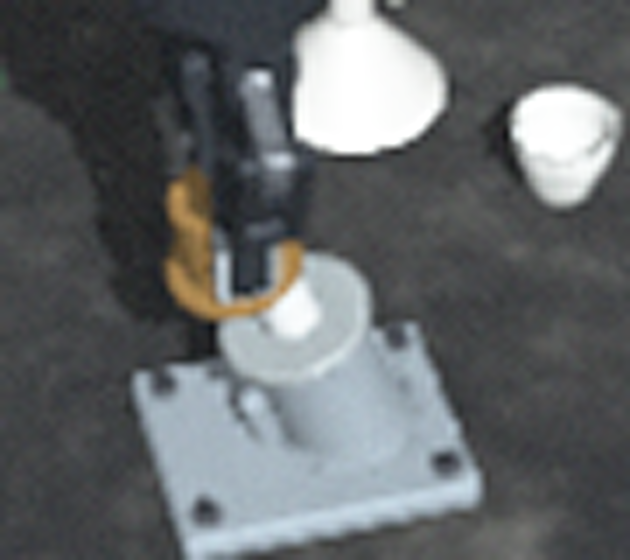

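```bash
cat >> h.py <<'E'
from scipy.optimize import least_squares
def ring(p,s,a,l,r,k=5,o=(190,180)):
    x0,y0,z0,tilt=a
    ax=np.array([np.sin(tilt),0,-np.cos(tilt)]);e1=np.array([np.cos(tilt),0,np.sin(tilt)]);e2=np.array([0,1.,0])
    th=np.linspace(0,2*np.pi,360)
    P=np.array([x0,y0,z0])+l*ax+r*(np.cos(th)[:,None]*e1+np.sin(th)[:,None]*e2)
    return (proj(p,P@s['tool_rot'].T+s['position'],s)-np.array(o)+.5)*k-.5
def fit(p,s,obs,fixtilt=None,a0=(0,0,.037,.1),k=5,o=(190,180)):
    "obs: list of (l,r,dict(top=,bot=,left=,right=))"
    def res(a):
        a=list(a[:3])+[fixtilt if fixtilt is not None else a[3]]
        e=[]
        for l,r,d in obs:
            q=ring(p,s,a,l,r,k,o)
            m=dict(top=q[:,1].min(),bot=q[:,1].max(),left=q[:,0].min(),right=q[:,0].max())
            e+=[m[n]-v for n,v in d.items()]
        return np.array(e)/k
    r=least_squares(res,a0,x_scale=[.001,.001,.001,.05],diff_step=1e-4)
    return r.x,res(r.x)
E
python3 - <<'E'
from h import *
p,s=pickle.load(open('w6.pkl','rb'))
o=[(.04,.018,dict(top=303,bot=647,left=147,right=546)),(.04,.011,dict(bot=591,left=220,right=469)),(.0,.025,dict(top=88))]
a,r=fit(p,s,o,0.);print(a[:3]*1e3,r.round(1))
a,r=fit(p,s,o);print(a[:3]*1e3,a[3],r.round(1))
p,s=pickle.load(open('w9.pkl','rb'))
o=[(.04,.018,dict(top=254,bot=638,left=139,right=550)),(.04,.011,dict(bot=577,left=220,right=478)),(.0,.025,dict(top=99))]
a,r=fit(p,s,o);print(a[:3]*1e3,a[3],r.round(1))
E
```

```text
[-3.12878715  0.56585026 38.7463866 ] [ 0.6  0.5 -0.2 -0.2 -0.6  0.7 -0.3 -0.6]
[-3.47238718  0.56589208 38.61726916] 0.013552110261238 [ 0.   0.7 -0.3 -0.1 -0.6  0.7 -0.3 -0.1]
[-4.58309094  0.67510523 35.38601666] 0.16313591342149666 [ 0.1  1.2  0.4  0.5 -1.1  0.2 -1.1 -0.2]
```

```bash
python3 -m jog '[{"tx":0,"ty":0,"tz":0.05,"turn":0},{"tx":0,"ty":0,"tz":0.1,"turn":0},{"tx":0,"ty":0,"tz":0.15,"turn":0},{"tx":0,"ty":0,"tz":0.2,"turn":0},{"tx":0,"ty":0,"tz":0.25,"turn":0},{"tx":0,"ty":0,"tz":0.3,"turn":0},{"tx":0,"ty":0,"tz":0.35,"turn":0},{"tx":0,"ty":0,"tz":0.35,"turn":0}]'
python3 - <<'E'
from h import *
s=bot.read_state();p=viewer.grab_frame('wrist');pickle.dump((p,s),open('w10.pkl','wb'));overlay(p,s,-.005,.0006,.034,0.28,'w10o')
print(s['position'],s['force'],s['moment'],s['opening'])
E
```

```text
time_s: 11.65
position: [0.5806, 0.0286, 0.1343]
tool_rot: [[-0.97, 0.244, -0.002], [0.244, 0.97, -0.001], [0.002, -0.001, -1.0]]
force: [-13.1, -0.9, 20.5]
opening: 0.416
[0.58064976 0.02857368 0.13428151] [-13.14212805  -0.88210696  20.48581021] [-0.28481214  2.59334978 -0.08375655] 0.4164126895777952
```

View pics/w10o.png

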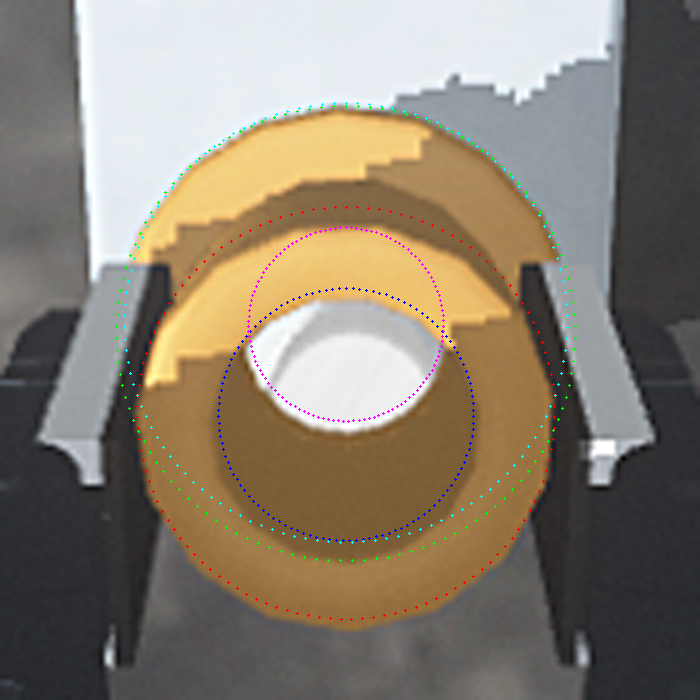

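```bash
python3 -m jog '[{"tx":0,"ty":0,"tz":0.05,"turn":0},{"tx":0,"ty":0,"tz":0.1,"turn":0},{"tx":0,"ty":0,"tz":0.15,"turn":0},{"tx":0,"ty":0,"tz":0.2,"turn":0},{"tx":0,"ty":0,"tz":0.25,"turn":0},{"tx":0,"ty":0,"tz":0.3,"turn":0},{"tx":0,"ty":0,"tz":0.3,"turn":0},{"tx":0,"ty":0,"tz":0.3,"turn":0}]'
python3 - <<'E'
from h import *
s=bot.read_state();p=viewer.grab_frame('wrist');pickle.dump((p,s),open('w11.pkl','wb'));overlay(p,s,-.006,.0006,.033,0.34,'w11o')
print(s['position'],s['force'],s['moment'],s['opening'])
E
```

```text
time_s: 12.7
position: [0.5807, 0.0286, 0.1333]
tool_rot: [[-0.97, 0.243, -0.001], [0.243, 0.97, -0.001], [0.001, -0.001, -1.0]]
force: [-22.4, -0.5, 41.4]
opening: 0.421
[0.58072978 0.0285602  0.13327123] [-22.36985085  -0.51054569  41.35800324] [-0.29691352  4.09074865 -0.0992901 ] 0.42067715507204934
```

View pics/w11o.png

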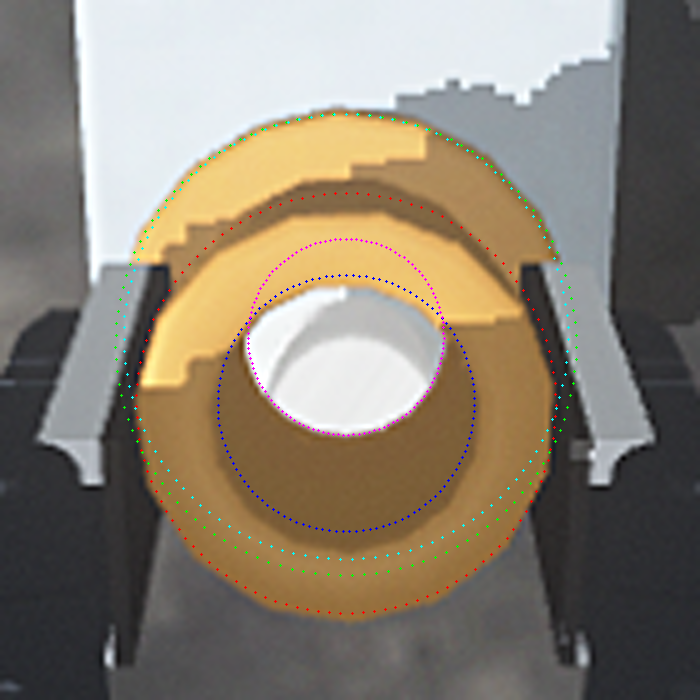

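```bash
python3 - <<'E'
from h import *
p,s=pickle.load(open('w11.pkl','rb'))
o=[(.04,.018,dict(top=212,bot=620,left=138,right=554)),(.04,.011,dict(top=284,bot=549,left=216,right=477)),(.0,.011,dict(bot=436,left=247,right=445)),(0.006,.025,dict(top=110))]
a,r=fit(p,s,o);print(a[:3]*1e3,a[3],r.round(1))
overlay(p,s,*a,'w11f')
# foot/tip in tool frame
foot=np.array([.6054,.0233,.075]);tip=np.array([.5951,.0261,.1051])
print((foot-s['position'])@s['tool_rot'],(tip-s['position'])@s['tool_rot'])
E
```

```text
[-5.71969533  0.63243361 32.81865866] 0.3064730940400689 [-1.   0.9 -0.4  0.5  1.  -0.9  0.3 -0.4 -0.7  0.2 -0.2  0.8]
[-0.02524118  0.0009753   0.05825597] [-0.01455255  0.00114679  0.02816172]
```

View pics/w11f.png

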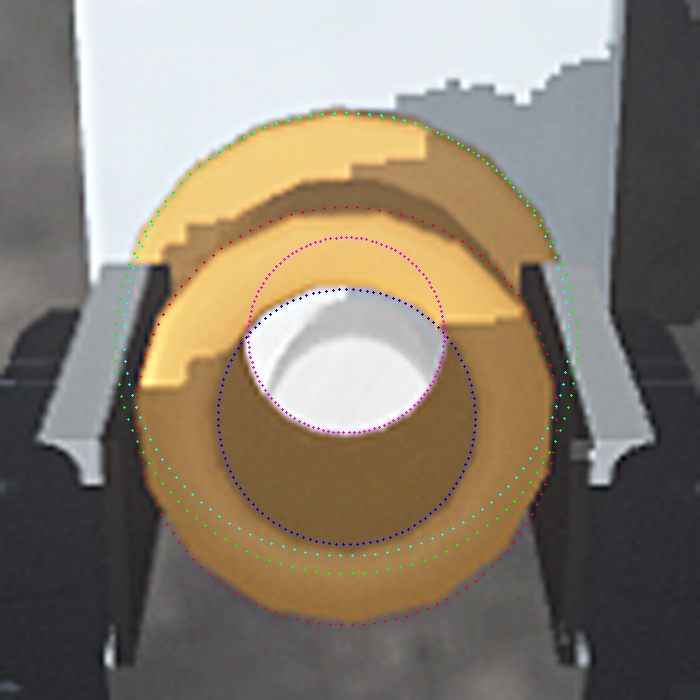

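```bash
python3 -m jog '[{"tx":0,"ty":0,"tz":-0.3,"turn":0},{"tx":0,"ty":0,"tz":-0.8,"turn":0},{"tx":0,"ty":0,"tz":-1.4,"turn":0},{"tx":-0.2,"ty":0,"tz":-1.8,"turn":0},{"tx":-0.4,"ty":0,"tz":-1.8,"turn":0},{"tx":-0.6,"ty":0,"tz":-1.8,"turn":0},{"tx":-0.6,"ty":0,"tz":-1.8,"turn":0},{"tx":-0.6,"ty":0,"tz":-1.8,"turn":0}]'
python3 - <<'E'
from h import *
s=bot.read_state();p=viewer.grab_frame('wrist');pickle.dump((p,s),open('w12.pkl','wb'));overlay(p,s,-.006,.0006,.033,0.306,'w12o')
print(s['position'],s['force'],s['moment'],s['opening'])
foot=np.array([.6054,.0233,.075]);tip=np.array([.5951,.0261,.1051])
print((tip-s['position'])@s['tool_rot'])
E
```

```text
time_s: 13.75
position: [0.588, 0.0273, 0.1476]
tool_rot: [[-0.97, 0.243, -0.0], [0.243, 0.97, 0.0], [0.0, -0.0, -1.0]]
force: [-0.1, -0.6, -2.4]
opening: 0.421
[0.58800105 0.02731571 0.14758049] [-0.13339075 -0.56274051 -2.37589803] [-0.02614568  0.01235522 -0.00970058] 0.4208256946286256
[-0.00719866  0.00055172  0.04247752]
```

View pics/w12o.png

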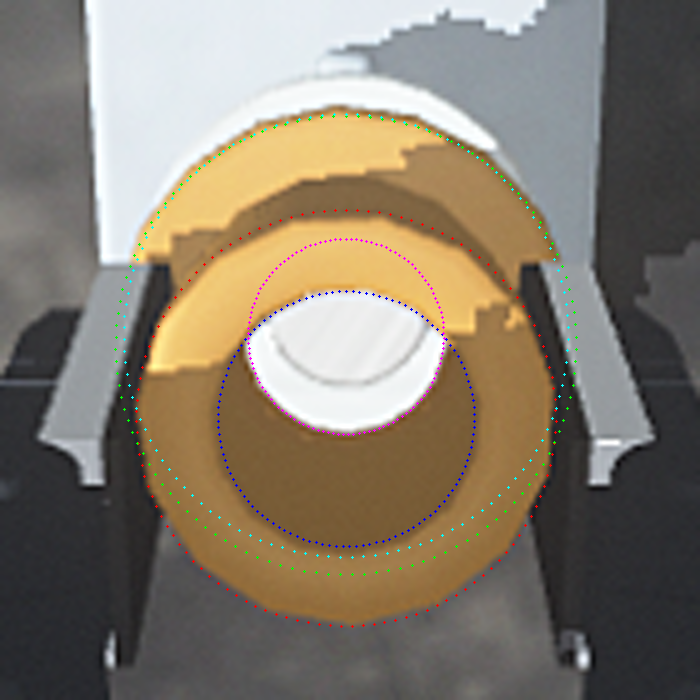

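```bash
cat >> h.py <<'E'
FOOT=np.array([.6054,.0233,.075]);U=np.array([-np.cos(np.radians(-14)),-np.sin(np.radians(-14)),0])
AX=np.cos(np.radians(20))*np.array([0,0,1.])+np.sin(np.radians(20))*U
def pinover(im,p,s,foot,box=(190,180),k=5):
    th=np.linspace(0,2*np.pi,120);v=np.cross(AX,U);v/=np.linalg.norm(v);uu=np.cross(v,AX)
    for l,r,c in((.032,.00905,(255,0,0)),(.0308,.01025,(0,0,255)),(0,.029,(0,255,0))):
        P=foot+l*AX+r*(np.cos(th)[:,None]*uu+np.sin(th)[:,None]*v)
        for q in (proj(p,P,s)-np.array(box)+.5)*k-.5: cv2.circle(im,tuple(int(round(z)) for z in q),1,c,-1)
    return im
E
python3 - <<'E'
from h import *
p,s=pickle.load(open('w12.pkl','rb'))
im=cv2.resize(p['frame'][180:320,190:330],None,fx=5,fy=5,interpolation=cv2.INTER_CUBIC)
save('w12p',pinover(im,p,s,FOOT))
E
```

```text
(no output)
```

View pics/w12p.png

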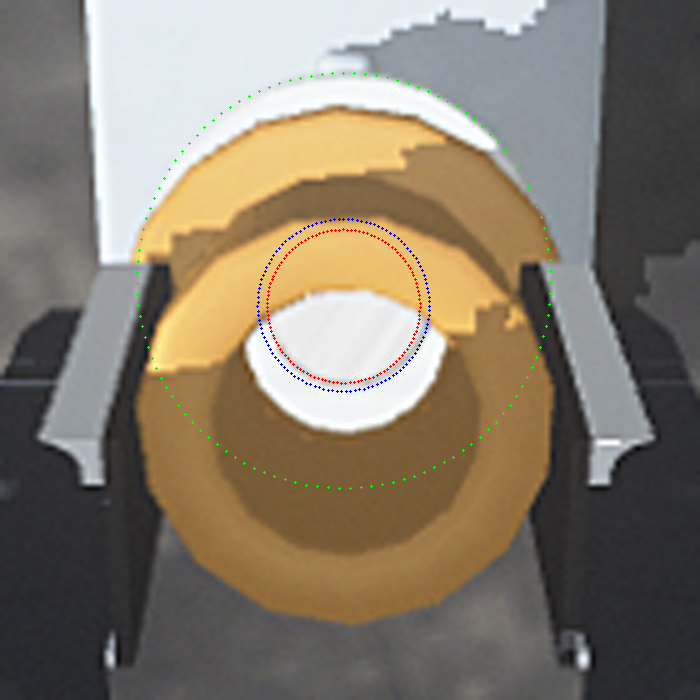

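```bash
python3 -m jog '[{"tx":0.2,"ty":0.03,"tz":0,"turn":0},{"tx":0.1,"ty":0.03,"tz":0.2,"turn":0},{"tx":0,"ty":0.03,"tz":0.4,"turn":0},{"tx":-0.06,"ty":0.03,"tz":0.6,"turn":0},{"tx":-0.12,"ty":0.03,"tz":0.8,"turn":0},{"tx":-0.12,"ty":0.03,"tz":0.8,"turn":0},{"tx":-0.12,"ty":0.03,"tz":0.8,"turn":0},{"tx":-0.12,"ty":0.03,"tz":0.8,"turn":0}]'
python3 - <<'E'
from h import *
s=bot.read_state();p=viewer.grab_frame('wrist');pickle.dump((p,s),open('w13.pkl','wb'))
print(s['position'],s['force'],s['moment'],s['opening'])
im=cv2.resize(p['frame'][180:320,190:330],None,fx=5,fy=5,interpolation=cv2.INTER_CUBIC)
save('w13',im.copy());save('w13p',pinover(im,p,s,FOOT))
print((FOOT+.032*AX-s['position'])@s['tool_rot'])
E
```

```text
time_s: 14.8
position: [0.5894, 0.0273, 0.1399]
tool_rot: [[-0.97, 0.243, 0.0], [0.243, 0.97, 0.0], [-0.0, 0.0, -1.0]]
force: [-0.1, 0.3, -2.7]
opening: 0.425
[0.58940012 0.02732507 0.13988672] [-0.05019693  0.27736995 -2.69116634] [ 0.01390413  0.02159977 -0.01279154] 0.42533650873977125
[-5.54968398e-03 -2.77929934e-05  3.48172038e-02]
```

View pics/w13.png

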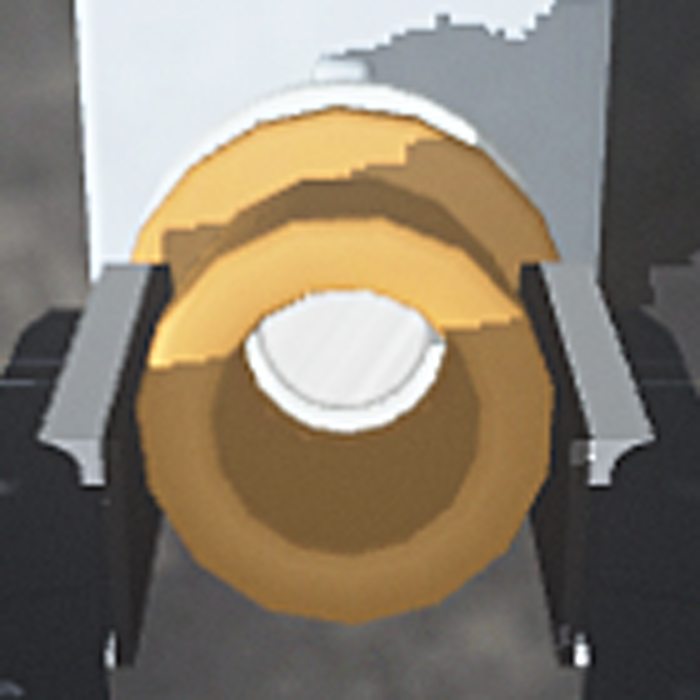

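View pics/w13p.png

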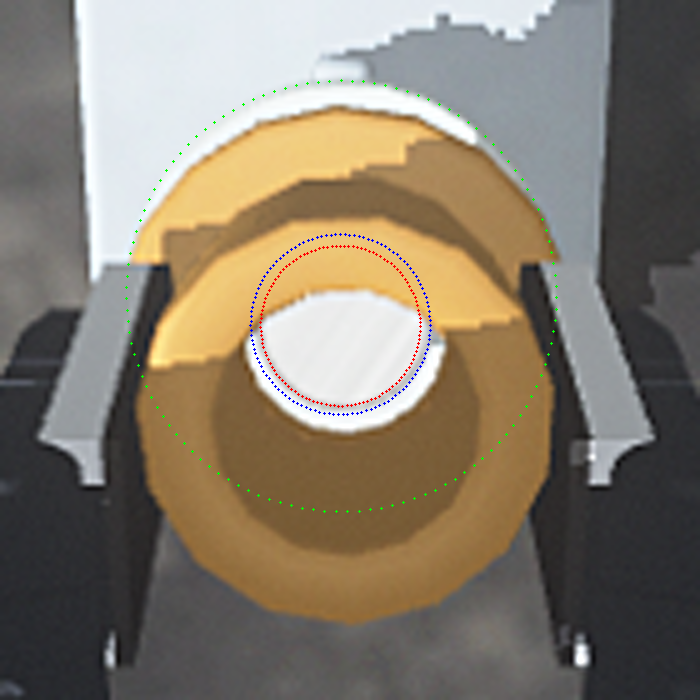

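```bash
python3 -m jog '[{"tx":0.1,"ty":0,"tz":0,"turn":0},{"tx":0.07,"ty":0,"tz":0.1,"turn":0},{"tx":0.03,"ty":0,"tz":0.2,"turn":0},{"tx":0,"ty":0,"tz":0.3,"turn":0},{"tx":-0.04,"ty":0,"tz":0.4,"turn":0},{"tx":-0.07,"ty":0,"tz":0.5,"turn":0},{"tx":-0.07,"ty":0,"tz":0.5,"turn":0},{"tx":-0.07,"ty":0,"tz":0.5,"turn":0}]'
python3 - <<'E'
from h import *
s=bot.read_state();p=viewer.grab_frame('wrist');pickle.dump((p,s),open('w14.pkl','wb'))
print(s['position'],s['force'],s['moment'],s['opening'])
im=cv2.resize(p['frame'][180:320,190:330],None,fx=5,fy=5,interpolation=cv2.INTER_CUBIC)
save('w14',im.copy())
print((FOOT+.032*AX-s['position'])@s['tool_rot'], s['force']@s['tool_rot'])
E
```

```text
time_s: 15.85
position: [0.5901, 0.0271, 0.1348]
tool_rot: [[-0.97, 0.243, 0.0], [0.243, 0.97, 0.0], [-0.0, 0.0, -1.0]]
force: [-0.1, -0.7, -3.2]
opening: 0.421
[0.59005101 0.02714752 0.13483533] [-0.11817547 -0.67238377 -3.22037525] [ 0.00699819 -0.00165908  0.00948355] 0.4208789804998078
[-4.87867314e-03 -1.34283637e-05  2.97652625e-02] [-0.04893385 -0.68099314  3.22036271]
```

View pics/w14.png

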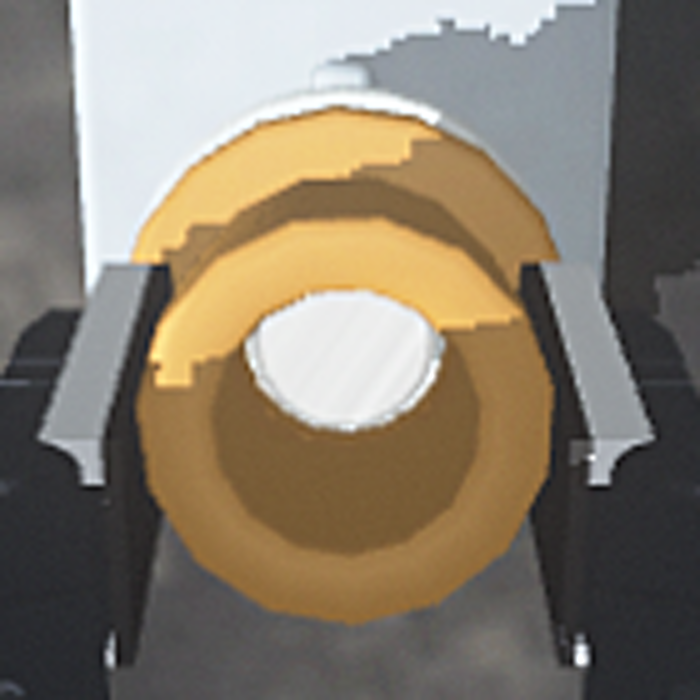

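```bash
python3 -m jog '[{"tx":-0.04,"ty":0,"tz":0.1,"turn":0},{"tx":-0.07,"ty":0,"tz":0.2,"turn":0},{"tx":-0.1,"ty":0,"tz":0.3,"turn":0},{"tx":-0.14,"ty":0,"tz":0.4,"turn":0},{"tx":-0.17,"ty":0,"tz":0.47,"turn":0},{"tx":-0.17,"ty":0,"tz":0.47,"turn":0},{"tx":-0.17,"ty":0,"tz":0.47,"turn":0},{"tx":-0.17,"ty":0,"tz":0.47,"turn":0}]'
python3 - <<'E'
from h import *
s=bot.read_state();p=viewer.grab_frame('wrist');pickle.dump((p,s),open('w15.pkl','wb'))
print(s['position'],s['force'],s['moment'],s['opening'])
im=cv2.resize(p['frame'][180:320,190:330],None,fx=5,fy=5,interpolation=cv2.INTER_CUBIC)
save('w15',im.copy())
print((FOOT+.032*AX-s['position'])@s['tool_rot'], s['force']@s['tool_rot'])
E
```

```text
time_s: 16.9
position: [0.5917, 0.0267, 0.1301]
tool_rot: [[-0.97, 0.243, 0.0], [0.243, 0.97, 0.0], [-0.0, 0.0, -1.0]]
force: [1.0, 0.6, -1.2]
opening: 0.423
[0.59170826 0.02673471 0.13013433] [ 0.96686386  0.62038876 -1.24328484] [-0.00724663 -0.01020646  0.03678349] 0.42345888094404366
[-3.17024167e-03 -1.64804269e-05  2.50643059e-02] [-0.7867882   0.83697354  1.24334418]
```

View pics/w15.png

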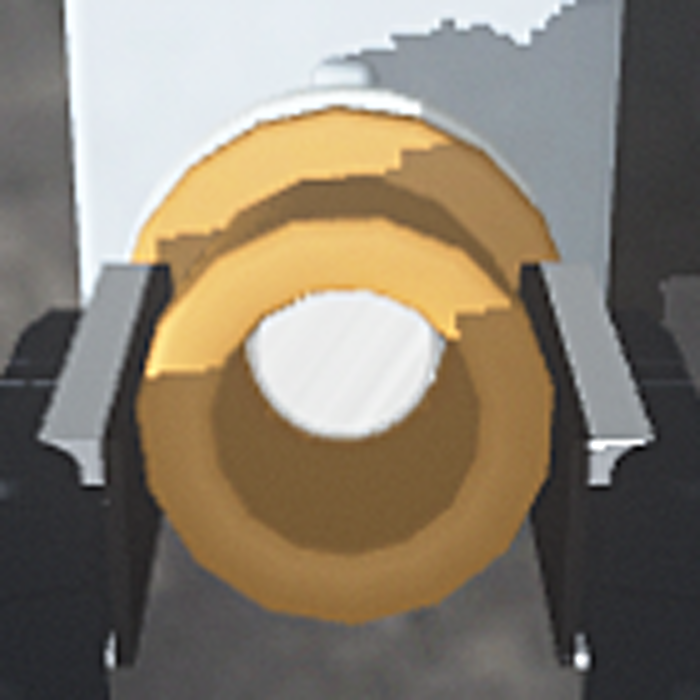

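```bash
python3 -m jog '[{"tx":-0.04,"ty":0,"tz":0.1,"turn":0},{"tx":-0.07,"ty":0,"tz":0.2,"turn":0},{"tx":-0.1,"ty":0,"tz":0.3,"turn":0},{"tx":-0.14,"ty":0,"tz":0.4,"turn":0},{"tx":-0.17,"ty":0,"tz":0.47,"turn":0},{"tx":-0.17,"ty":0,"tz":0.47,"turn":0},{"tx":-0.17,"ty":0,"tz":0.47,"turn":0},{"tx":-0.17,"ty":0,"tz":0.47,"turn":0}]'
python3 - <<'E'
from h import *
s=bot.read_state();p=viewer.grab_frame('wrist');pickle.dump((p,s),open('w16.pkl','wb'))
print(s['position'],s['force'],s['moment'],s['opening'])
im=cv2.resize(p['frame'][180:320,190:330],None,fx=5,fy=5,interpolation=cv2.INTER_CUBIC)
save('w16',im.copy())
print((FOOT+.032*AX-s['position'])@s['tool_rot'], s['force']@s['tool_rot'])
E
```

```text
time_s: 17.95
position: [0.5934, 0.0263, 0.1255]
tool_rot: [[-0.97, 0.243, 0.0], [0.243, 0.97, -0.0], [-0.0, -0.0, -1.0]]
force: [-0.9, -1.2, -3.0]
opening: 0.42
[0.59336942 0.02632936 0.12545013] [-0.87718378 -1.1788784  -2.98555608] [0.00591284 0.00788007 0.00079415] 0.4199314943831844
[-1.46004179e-03 -2.67718671e-05  2.03800724e-02] [ 0.56421483 -1.35686354  2.98552068]
```

View pics/w16.png

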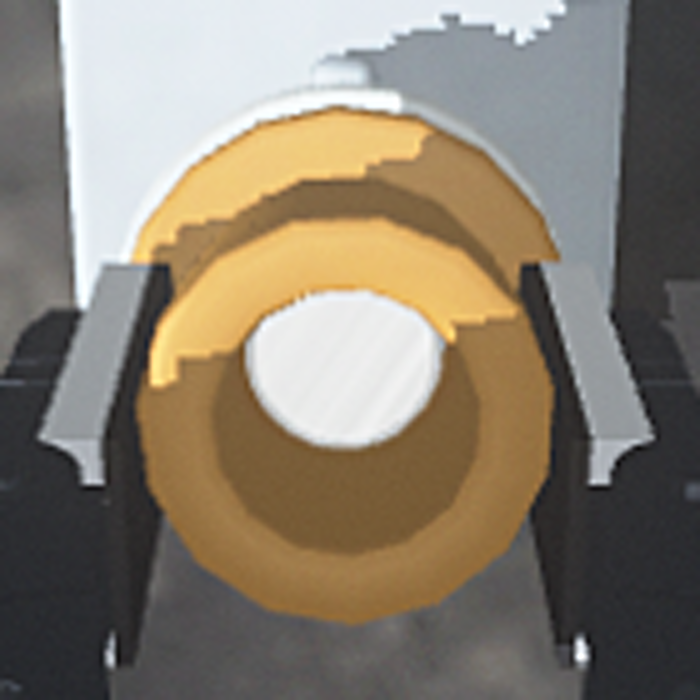

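```bash
python3 -m jog '[{"tx":-0.03,"ty":0,"tz":0.08,"turn":0},{"tx":-0.06,"ty":0,"tz":0.16,"turn":0},{"tx":-0.09,"ty":0,"tz":0.24,"turn":0},{"tx":-0.12,"ty":0,"tz":0.32,"turn":0},{"tx":-0.15,"ty":0,"tz":0.4,"turn":0},{"tx":-0.15,"ty":0,"tz":0.4,"turn":0},{"tx":-0.15,"ty":0,"tz":0.4,"turn":0},{"tx":-0.15,"ty":0,"tz":0.4,"turn":0}]'
python3 - <<'E'
from h import *
s=bot.read_state();p=viewer.grab_frame('wrist');pickle.dump((p,s),open('w17.pkl','wb'))
print(s['position'],s['force'],s['moment'],s['opening'])
im=cv2.resize(p['frame'][180:320,190:330],None,fx=5,fy=5,interpolation=cv2.INTER_CUBIC)
save('w17',im.copy())
print((FOOT+.032*AX-s['position'])@s['tool_rot'], s['force']@s['tool_rot'])
E
```

```text
time_s: 19.0
position: [0.5948, 0.0259, 0.1214]
tool_rot: [[-0.97, 0.243, -0.0], [0.243, 0.97, -0.0], [0.0, -0.0, -1.0]]
force: [0.7, 0.2, -2.6]
opening: 0.422
[0.59478734 0.02594658 0.12142115] [ 0.72006981  0.1576377  -2.56013465] [-0.0022048  -0.03899887  0.00531076] 0.4217917927691506
[ 6.85917587e-06 -5.02291707e-07  1.63509901e-02] [-0.6600826   0.32812664  2.56012958]
```

View pics/w17.png

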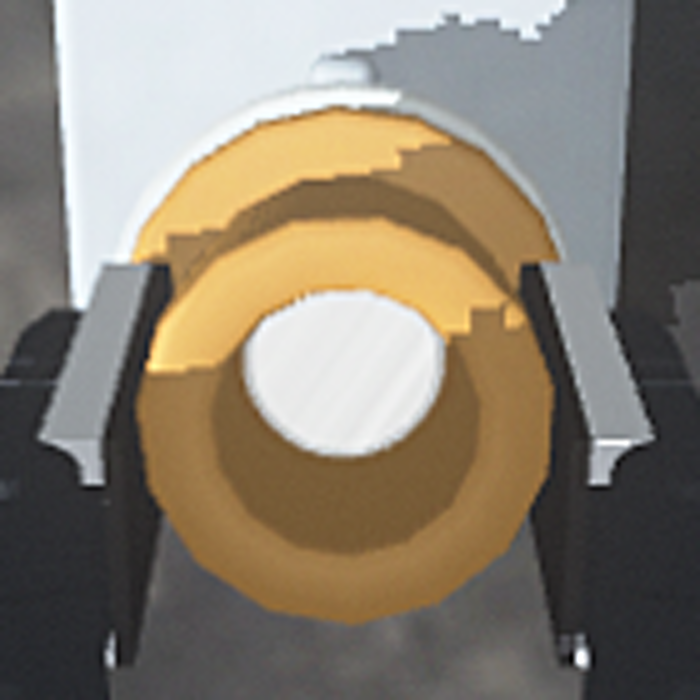

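```bash
python3 -m jog '[{"tx":-0.03,"ty":0,"tz":0.08,"turn":0},{"tx":-0.06,"ty":0,"tz":0.16,"turn":0},{"tx":-0.09,"ty":0,"tz":0.24,"turn":0},{"tx":-0.12,"ty":0,"tz":0.32,"turn":0},{"tx":-0.15,"ty":0,"tz":0.4,"turn":0},{"tx":-0.15,"ty":0,"tz":0.4,"turn":0},{"tx":-0.15,"ty":0,"tz":0.4,"turn":0},{"tx":-0.15,"ty":0,"tz":0.4,"turn":0}]'
python3 - <<'E'
from h import *
s=bot.read_state()
print(s['position'],s['force'],s['moment'],s['opening'])
print((FOOT+.032*AX-s['position'])@s['tool_rot'], s['force']@s['tool_rot'])
E
```

```text
time_s: 20.05
position: [0.5963, 0.0256, 0.1174]
tool_rot: [[-0.97, 0.243, 0.0], [0.243, 0.97, -0.0], [-0.0, 0.0, -1.0]]
force: [0.9, -0.4, -2.5]
opening: 0.42
[0.5962759  0.02558827 0.11743029] [ 0.89616243 -0.36484082 -2.4957645 ] [-0.03885258  0.0282363  -0.02194616] 0.4201609672015846
[ 1.53860755e-03 -1.52840514e-05  1.23600430e-02] [-0.95787458 -0.13582263  2.49581347]
```

```bash
python3 -m jog '[{"tx":-0.05,"ty":0,"tz":0.14,"turn":0},{"tx":-0.1,"ty":0,"tz":0.28,"turn":0},{"tx":-0.15,"ty":0,"tz":0.42,"turn":0},{"tx":-0.2,"ty":0,"tz":0.56,"turn":0},{"tx":-0.25,"ty":0,"tz":0.68,"turn":0},{"tx":-0.29,"ty":0,"tz":0.8,"turn":0},{"tx":-0.29,"ty":0,"tz":0.8,"turn":0},{"tx":-0.29,"ty":0,"tz":0.8,"turn":0}]'
python3 - <<'E'
from h import *
s=bot.read_state();p=viewer.grab_frame('wrist');pickle.dump((p,s),open('w19.pkl','wb'))
print(s['position'],s['force'],s['moment'],s['opening'])
im=cv2.resize(p['frame'][180:320,190:330],None,fx=5,fy=5,interpolation=cv2.INTER_CUBIC)
save('w19',im.copy())
print((FOOT+.032*AX-s['position'])@s['tool_rot'], s['force']@s['tool_rot'])
E
```

```text
time_s: 21.05
position: [0.5991, 0.0249, 0.1094]
tool_rot: [[-0.97, 0.243, -0.0], [0.243, 0.97, -0.0], [0.0, -0.0, -1.0]]
force: [0.5, -0.1, -2.3]
opening: 0.419
[0.59906006 0.02486907 0.10942579] [ 0.49009818 -0.10307121 -2.32836891] [-0.06948288 -0.00556594  0.02567145] 0.41883104114779773
[4.41335652e-03 4.84995186e-06 4.35571565e-03] [-0.50049407  0.01932825  2.3283586 ]
```

View pics/w19.png

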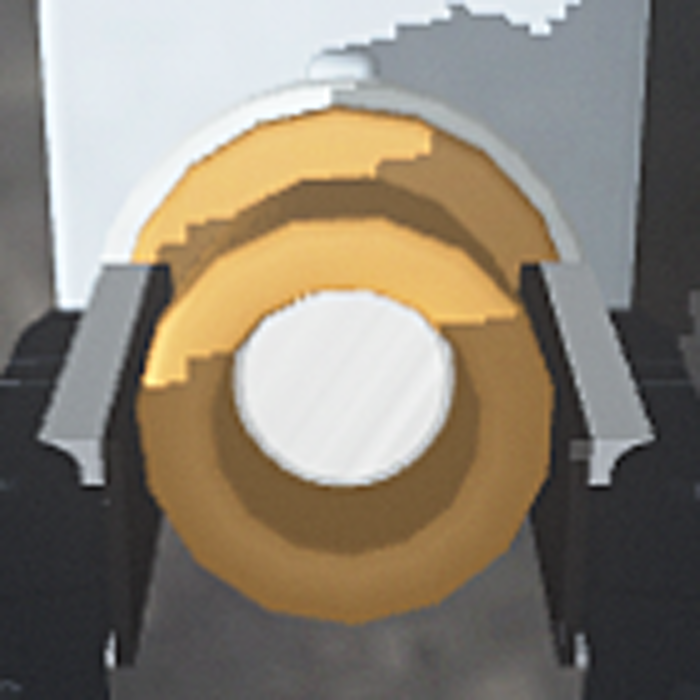

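```bash
python3 -m jog '[{"tx":-0.03,"ty":0,"tz":0.08,"turn":0},{"tx":-0.06,"ty":0,"tz":0.16,"turn":0},{"tx":-0.09,"ty":0,"tz":0.24,"turn":0},{"tx":-0.12,"ty":0,"tz":0.32,"turn":0},{"tx":-0.15,"ty":0,"tz":0.4,"turn":0},{"tx":-0.16,"ty":0,"tz":0.44,"turn":0},{"tx":-0.16,"ty":0,"tz":0.44,"turn":0},{"tx":-0.16,"ty":0,"tz":0.44,"turn":0}]'
python3 - <<'E'
from h import *
s=bot.read_state()
p=viewer.grab_frame('wrist');pickle.dump((p,s),open('w20.pkl','wb'))
print(s['position'],s['force'],s['moment'],s['opening'])
im=cv2.resize(p['frame'][180:320,190:330],None,fx=5,fy=5,interpolation=cv2.INTER_CUBIC)
save('w20',im.copy())
print((FOOT+.032*AX-s['position'])@s['tool_rot'], s['force']@s['tool_rot'])
E
```

```text
time_s: 22.1
position: [0.5997, 0.0247, 0.1069]
tool_rot: [[-0.97, 0.243, -0.001], [0.243, 0.97, 0.0], [0.001, -0.0, -1.0]]
force: [-13.0, 1.5, 21.8]
opening: 0.422
[0.59969835 0.0247356  0.10692349] [-12.96617421   1.47793833  21.84851328] [ 0.16390572  2.14260443 -0.04450267] 0.42202236514867986
[ 5.06390002e-03 -1.95765883e-05  1.85641402e-03] [ 12.94979007  -1.72078897 -21.8404517 ]
```

View pics/w20.png

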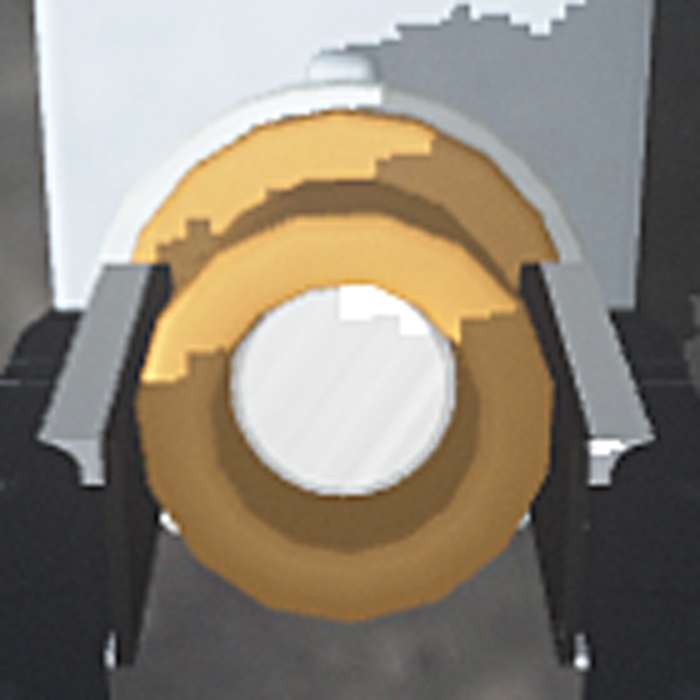

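```bash
python3 -m jog '[{"tx":0.05,"ty":0,"tz":-0.15,"turn":0},{"tx":0.1,"ty":0,"tz":-0.25,"turn":0},{"tx":0.1,"ty":0,"tz":-0.25,"turn":0},{"tx":0.1,"ty":0,"tz":-0.25,"turn":0},{"tx":0.1,"ty":0,"tz":-0.25,"turn":0},{"tx":0.1,"ty":0,"tz":-0.25,"turn":0},{"tx":0.1,"ty":0,"tz":-0.25,"turn":0},{"tx":0.1,"ty":0,"tz":-0.25,"turn":0}]' 5
python3 - <<'E'
from h import *
s=bot.read_state()
p=viewer.grab_frame('wrist');pickle.dump((p,s),open('w21.pkl','wb'))
print(s['position'],s['force'],s['moment'],s['opening'])
im=cv2.resize(p['frame'][180:320,190:330],None,fx=5,fy=5,interpolation=cv2.INTER_CUBIC)
save('w21',im.copy())
E
```

```text
time_s: 23.15
position: [0.5996, 0.0247, 0.1075]
tool_rot: [[-0.97, 0.243, -0.0], [0.243, 0.97, -0.0], [0.0, -0.0, -1.0]]
force: [0.1, 0.4, 0.4]
opening: 0.586
[0.59964543 0.02471331 0.10748775] [0.07028976 0.3987797  0.35275511] [-0.00242664 -0.00207023 -0.00243859] 0.5855846444643124
```

View pics/w21.png

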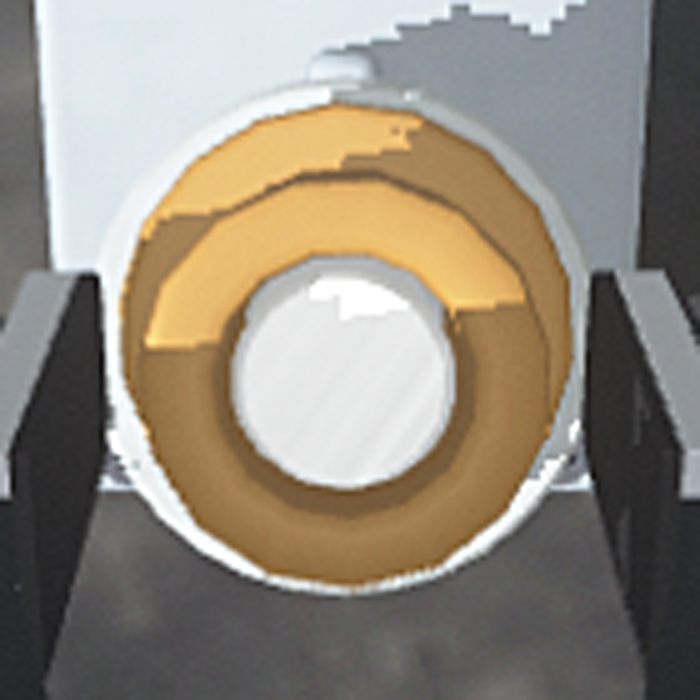

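```bash
python3 -m jog '[{"tx":0,"ty":0,"tz":0,"turn":0},{"tx":0,"ty":0,"tz":0,"turn":0},{"tx":0,"ty":0,"tz":0,"turn":0},{"tx":0,"ty":0,"tz":0,"turn":0},{"tx":0.18,"ty":0,"tz":-0.5,"turn":0},{"tx":0.46,"ty":0,"tz":-1.25,"turn":0},{"tx":0.87,"ty":0,"tz":-2.4,"turn":0},{"tx":1.31,"ty":0,"tz":-3.6,"turn":0}]' 2.5 25
python3 - <<'E'
from h import *
s=bot.read_state()
p=viewer.grab_frame('wrist');pickle.dump((p,s),open('w22.pkl','wb'));save('w22',p['frame'],1.5)
print(s['position'],s['force'],s['moment'],s['opening'])
# green tray estimates
pt,r=pickle.load(open('top_green_tray.pkl','rb'))
for n in('top','scene'):
  for t in('green_tray','red_tray'):
    p,r=pickle.load(open(f'{n}_{t}.pkl','rb'));m=r[0]['region'].astype(np.uint8)
    c=max(cv2.findContours(m,cv2.RETR_EXTERNAL,cv2.CHAIN_APPROX_NONE)[0],key=cv2.contourArea)
    X=plane(p,c[:,0].astype(float),.010);rc=cv2.minAreaRect((X[:,:2]*1000).astype(np.float32));print(n,t,rc)
E
```

```text
time_s: 24.2
position: [0.5862, 0.0282, 0.1443]
tool_rot: [[-0.97, 0.243, -0.001], [0.243, 0.97, 0.0], [0.001, 0.0, -1.0]]
force: [1.0, 0.6, -2.3]
opening: 0.418
[0.58622989 0.02821591 0.1443225 ] [ 0.95773151  0.5963545  -2.30715781] [ 0.02947273 -0.02382296 -0.01098316] 0.4181087439459176
top green_tray ((511.4767761230469, 327.9546813964844), (166.71102905273438, 122.1456298828125), 3.9558093547821045)
top red_tray ((513.7962646484375, -279.15313720703125), (125.30267333984375, 171.9813995361328), 84.73450469970703)
scene green_tray ((510.699462890625, 327.671142578125), (169.1268768310547, 130.51126098632812), 4.901831150054932)
scene red_tray ((512.0117797851562, -278.629150390625), (124.43426513671875, 169.4020233154297), 85.6611099243164)
```

View pics/w22.png

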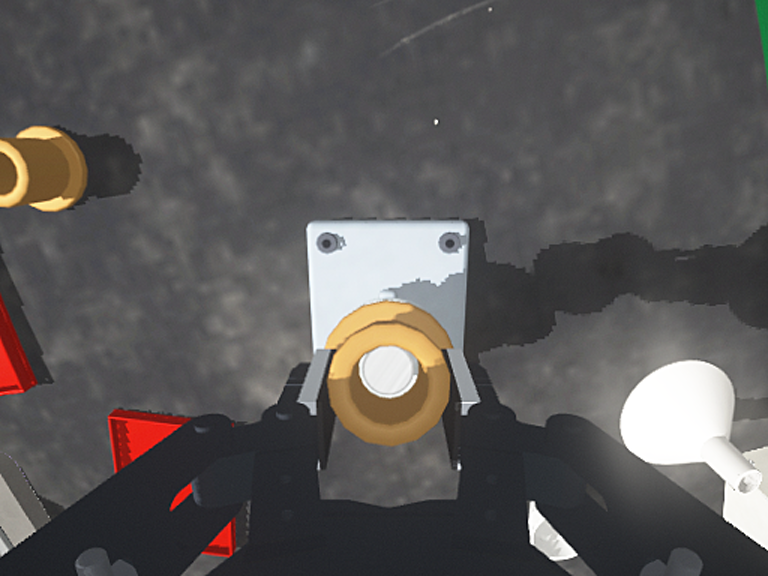

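```bash
python3 -m jog '[{"tx":2,"ty":2.8,"tz":0,"turn":0},{"tx":5,"ty":7,"tz":0,"turn":0},{"tx":8.4,"ty":11.8,"tz":0,"turn":0},{"tx":11.8,"ty":16.6,"tz":1,"turn":0},{"tx":15,"ty":21.2,"tz":2.5,"turn":0},{"tx":17.6,"ty":24.8,"tz":4.5,"turn":0},{"tx":18.6,"ty":26.2,"tz":6,"turn":0},{"tx":18.6,"ty":26.2,"tz":7,"turn":0}]'
python3 - <<'E'
from h import *
s=bot.read_state()
p=viewer.grab_frame('wrist');pickle.dump((p,s),open('w23.pkl','wb'));save('w23',p['frame'],1.5)
print(s['position'],s['force'],s['moment'],s['opening'])
E
```

```text
time_s: 25.25
position: [0.4694, 0.3278, 0.0728]
tool_rot: [[-0.97, 0.241, -0.001], [0.242, 0.97, -0.001], [0.001, -0.001, -1.0]]
force: [0.9, -0.4, -1.6]
opening: 0.414
[0.46940608 0.32778444 0.07283325] [ 0.86782488 -0.37978895 -1.64412396] [-0.009569    0.04510485  0.01939721] 0.4141620806014326
```

View pics/w23.png

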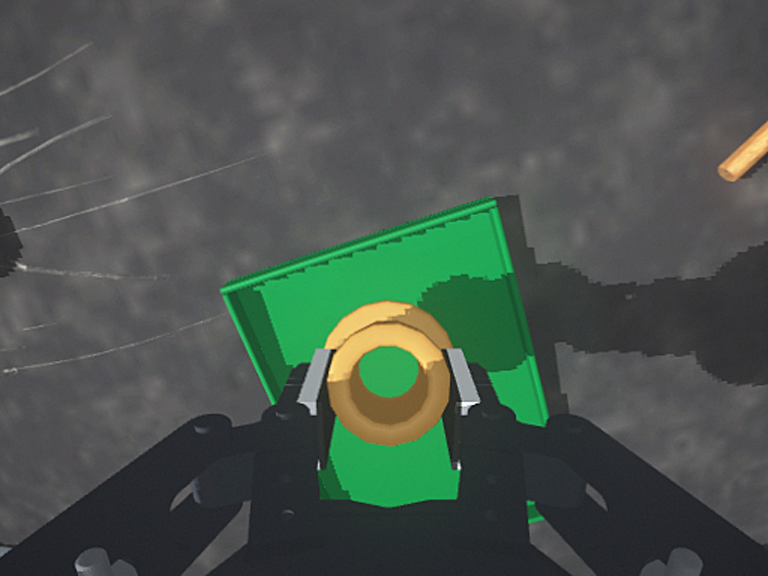

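```bash
python3 -m jog '[{"tx":0,"ty":0,"tz":1,"turn":0},{"tx":0,"ty":0,"tz":2,"turn":0},{"tx":0,"ty":0,"tz":2.6,"turn":0},{"tx":0,"ty":0,"tz":2.9,"turn":0},{"tx":0,"ty":0,"tz":3.1,"turn":0},{"tx":0,"ty":0,"tz":3.3,"turn":0},{"tx":0,"ty":0,"tz":3.4,"turn":0},{"tx":0,"ty":0,"tz":3.4,"turn":0}]'
python3 -m jog '[{"tx":0,"ty":0,"tz":0,"turn":0},{"tx":0,"ty":0,"tz":0,"turn":0},{"tx":0,"ty":0,"tz":0,"turn":0},{"tx":0,"ty":0,"tz":0,"turn":0},{"tx":0,"ty":0,"tz":-1.5,"turn":0},{"tx":0,"ty":0,"tz":-4.5,"turn":0},{"tx":0,"ty":0,"tz":-8,"turn":0},{"tx":0,"ty":0,"tz":-11.5,"turn":0}]' 5.5
python3 - <<'E'
from h import *
s=bot.read_state()
p=viewer.grab_frame('wrist');pickle.dump((p,s),open('w24.pkl','wb'));save('w24',p['frame'],1.5)
print(s['position'],s['force'],s['moment'],s['opening'])
E
```

```text
time_s: 26.3
position: [0.4728, 0.3279, 0.0416]
tool_rot: [[-0.97, 0.244, 0.005], [0.244, 0.97, 0.001], [-0.005, 0.002, -1.0]]
force: [1.5, -2.7, 11.8]
opening: 0.412
time_s: 27.3
position: [0.4703, 0.3273, 0.1566]
tool_rot: [[-0.97, 0.243, 0.001], [0.243, 0.97, 0.0], [-0.001, 0.0, -1.0]]
force: [0.5, -0.9, 0.0]
opening: 0.64
[0.47029054 0.32732094 0.15664944] [ 0.48269402 -0.85762326  0.01659235] [-0.02011873 -0.06993108  0.04319231] 0.6398209101265278
```

View pics/w24.png

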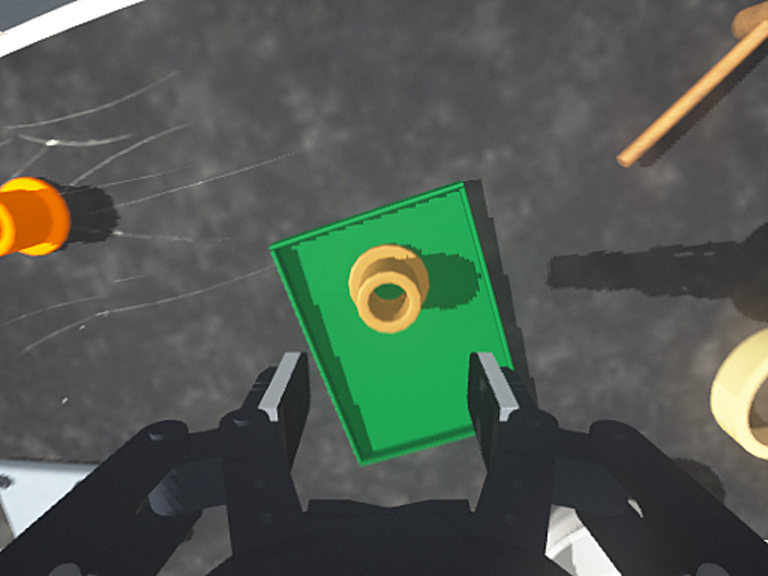

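```bash
python3 - <<'E'
from h import *
p,s=pickle.load(open('w3.pkl','rb'))
print(plane(p,[(122/1.5-.2,155/1.5-.2)],.04,s))
p,s=pickle.load(open('w22.pkl','rb'))
s=bot.read_state()
B=np.array([.4715,-.149,.105]);print((B-s['position'])@s['tool_rot'])
E
```

```text
[[ 0.4731769  -0.14810627  0.04      ]]
[-0.11505418 -0.46355532  0.05472238]
```

```bash
python3 -m jog '[{"tx":-1.4,"ty":-5.7,"tz":0,"turn":0},{"tx":-2.9,"ty":-11.6,"tz":0,"turn":0},{"tx":-4.4,"ty":-17.6,"tz":0,"turn":0},{"tx":-5.9,"ty":-23.6,"tz":0,"turn":0},{"tx":-7.4,"ty":-29.6,"tz":0.5,"turn":0},{"tx":-8.9,"ty":-35.6,"tz":1.5,"turn":0},{"tx":-10.4,"ty":-41.4,"tz":3,"turn":0},{"tx":-11.5,"ty":-46.3,"tz":5,"turn":0}]' 7
python3 - <<'E'
from h import *
s=bot.read_state();print(s['position'],s['qd'].round(2))
p=viewer.grab_frame('wrist');s=bot.read_state();p=viewer.grab_frame('wrist');pickle.dump((p,s),open('w25.pkl','wb'));save('w25',p['frame'],1.5)
print(s['position'],s['force'],s['tool_rot'],s['opening'],s['qd'].round(2))
E
```

```text
time_s: 28.35
position: [0.4697, -0.1525, 0.1054]
tool_rot: [[-0.97, 0.244, 0.002], [0.244, 0.97, -0.001], [-0.003, -0.001, -1.0]]
force: [0.4, 0.4, 0.1]
opening: 0.821
[ 0.46973818 -0.15245883  0.10537011] [-0.76  0.37  0.04 -0.32  0.   -0.76]
[ 0.46893717 -0.15693879  0.10308809] [-0.36308304 -6.00615066 -2.03734829] [[-9.69054226e-01  2.46847643e-01  3.84897975e-04]
 [ 2.46845161e-01  9.69049530e-01 -3.23661930e-03]
 [-1.17193704e-03 -3.04144941e-03 -9.99994688e-01]] 0.8193998948859641 [ 0.09 -0.03 -0.02  0.06  0.02  0.14]
```

View pics/w25.png

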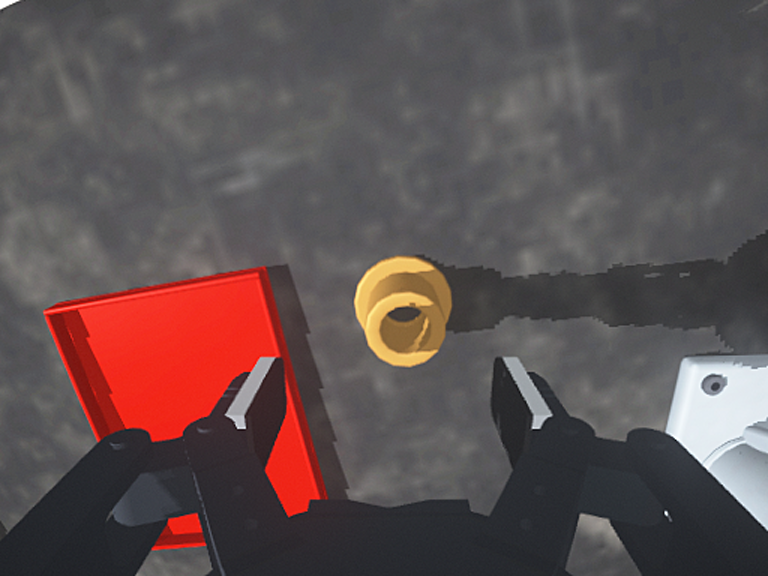

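```bash
python3 - <<'E'
from h import *
p,s=pickle.load(open('w25.pkl','rb'))
save('w25c',p['frame'][165:250,230:310],8)
X=plane(p,[(405/1.5-.2,328.5/1.5-.2)],.04,s);print(X,(X-s['position'])@s['tool_rot'])
print(bot.read_state()['position'])
E
```

```text
[[ 0.47216876 -0.14986632  0.04      ]] [[-0.00131184  0.00784316  0.06306611]]
[ 0.46868937 -0.15396139  0.10379963]
```

View pics/w25c.png

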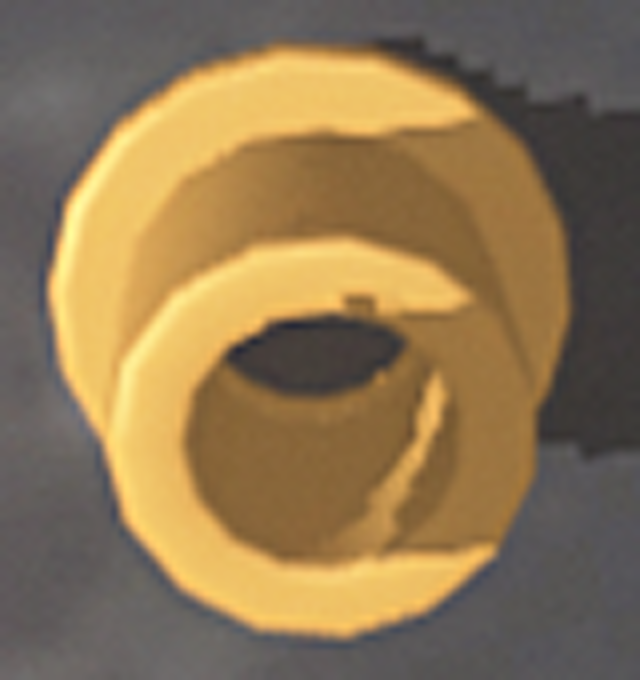

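```bash
python3 -m jog '[{"tx":-0.2,"ty":0,"tz":1.5,"turn":0},{"tx":-0.2,"ty":0,"tz":3.2,"turn":0},{"tx":-0.2,"ty":0,"tz":4.8,"turn":0},{"tx":-0.2,"ty":0,"tz":5.9,"turn":0},{"tx":-0.2,"ty":0,"tz":6.5,"turn":0},{"tx":-0.2,"ty":0,"tz":6.5,"turn":0},{"tx":-0.2,"ty":0,"tz":6.5,"turn":0},{"tx":-0.2,"ty":0,"tz":6.5,"turn":0}]' 7
python3 - <<'E'
from h import *
s=bot.read_state()
p=viewer.grab_frame('wrist');pickle.dump((p,s),open('w26.pkl','wb'));save('w26',p['frame'],1.5)
print(s['position'],s['force'])
E
```

```text
time_s: 29.45
position: [0.4714, -0.1504, 0.0399]
tool_rot: [[-0.97, 0.243, 0.001], [0.243, 0.97, -0.0], [-0.001, -0.0, -1.0]]
force: [0.2, -0.1, -0.5]
opening: 0.822
[ 0.47141608 -0.15041592  0.03992128] [ 0.20993144 -0.11551278 -0.47408276]
```

View pics/w26.png

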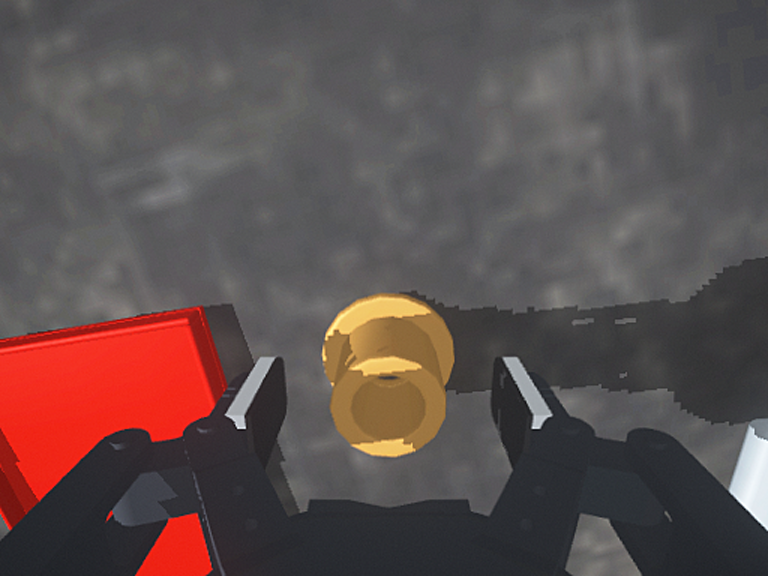

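```bash
python3 -m jog '[{"tx":0,"ty":0,"tz":0,"turn":0},{"tx":0,"ty":0,"tz":0,"turn":0},{"tx":0,"ty":0,"tz":0,"turn":0},{"tx":0,"ty":0,"tz":0,"turn":0},{"tx":0,"ty":0,"tz":0,"turn":0},{"tx":0,"ty":0,"tz":0,"turn":0},{"tx":0,"ty":0,"tz":-2,"turn":0},{"tx":0,"ty":0,"tz":-5,"turn":0}]' 2.5 20
python3 - <<'E'
from h import *
s=bot.read_state()
print(s['position'],s['force'],s['opening'])
u=np.array([-.970,.243,0]);T=FOOT+u*.0235;T[2]=.152
print(T,(T-s['position'])@s['tool_rot'])
E
```

```text
time_s: 30.5
position: [0.47, -0.1497, 0.089]
tool_rot: [[-0.97, 0.243, -0.003], [0.243, 0.97, 0.001], [0.003, 0.001, -1.0]]
force: [-0.0, -0.6, -3.8]
opening: 0.409
[ 0.47004809 -0.14967348  0.08902792] [-0.03825616 -0.59561204 -3.80713172] 0.4091413067887232
[0.582605  0.0290105 0.152    ] [-0.06553193  0.2007464  -0.06299963]
```

```bash
python3 -m jog '[{"tx":0,"ty":1.5,"tz":-3,"turn":0},{"tx":-0.5,"ty":5,"tz":-5.5,"turn":0},{"tx":-1.5,"ty":9.5,"tz":-6.4,"turn":0},{"tx":-3,"ty":14,"tz":-6.4,"turn":0},{"tx":-5,"ty":18,"tz":-6.4,"turn":0},{"tx":-6.4,"ty":20.1,"tz":-6.4,"turn":0},{"tx":-6.4,"ty":20.1,"tz":-6.4,"turn":0},{"tx":-6.4,"ty":20.1,"tz":-6.4,"turn":0}]'
python3 - <<'E'
from h import *
s=bot.read_state()
p=viewer.grab_frame('wrist');pickle.dump((p,s),open('w28.pkl','wb'));overlay(p,s,-.003,.0005,.042,0,'w28o')
print(s['position'],s['force'],s['opening'])
E
```

```text
time_s: 31.5
position: [0.5812, 0.0289, 0.1528]
tool_rot: [[-0.97, 0.243, -0.002], [0.243, 0.97, -0.0], [0.002, -0.0, -1.0]]
force: [-0.2, -0.0, -2.6]
opening: 0.412
[0.5812311  0.02892681 0.15284489] [-0.17310503 -0.01300164 -2.5876813 ] 0.4116397361394204
```

View pics/w28o.png

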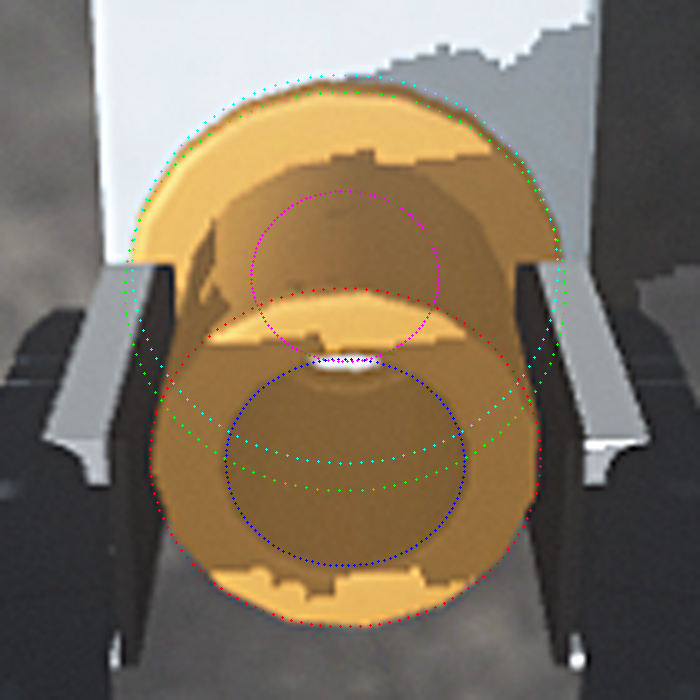

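```bash
python3 -m jog '[{"tx":0,"ty":0,"tz":0.3,"turn":0},{"tx":0,"ty":0,"tz":0.5,"turn":0},{"tx":0,"ty":0,"tz":0.65,"turn":0},{"tx":0,"ty":0,"tz":0.8,"turn":0},{"tx":0,"ty":0,"tz":0.95,"turn":0},{"tx":0,"ty":0,"tz":1.1,"turn":0},{"tx":0,"ty":0,"tz":1.25,"turn":0},{"tx":0,"ty":0,"tz":1.3,"turn":0}]'
python3 - <<'E'
from h import *
s=bot.read_state()
p=viewer.grab_frame('wrist');pickle.dump((p,s),open('w29.pkl','wb'));overlay(p,s,-.004,.0005,.039,0.15,'w29o')
print(s['position'],s['force'],s['opening'])
E
```

```text
time_s: 32.55
position: [0.5808, 0.0281, 0.1419]
tool_rot: [[-0.97, 0.244, -0.001], [0.244, 0.97, -0.002], [0.001, -0.002, -1.0]]
force: [-12.2, -2.4, 15.8]
opening: 0.406
[0.58078078 0.02813915 0.14187404] [-12.17565694  -2.41947056  15.79886632] 0.4057222136840464
```

View pics/w29o.png

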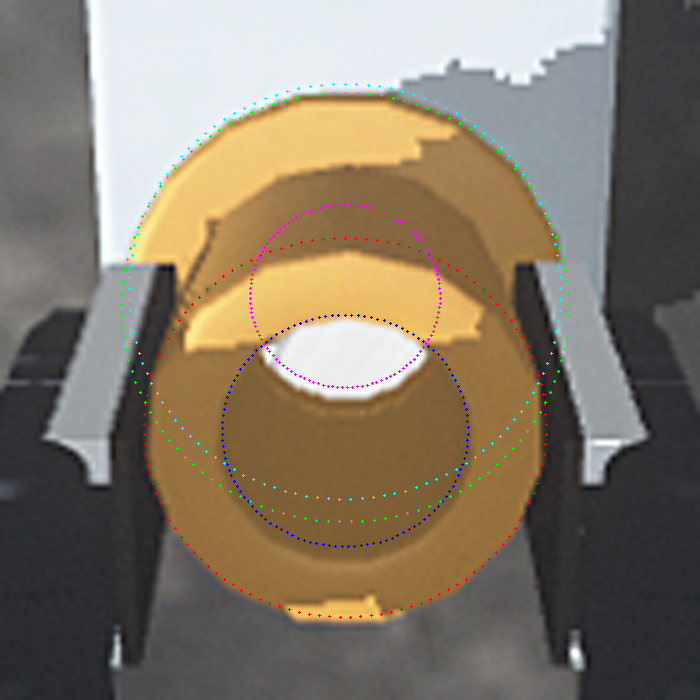

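```bash
python3 -m jog '[{"tx":0,"ty":0,"tz":0.1,"turn":0},{"tx":0,"ty":0,"tz":0.2,"turn":0},{"tx":0,"ty":0,"tz":0.3,"turn":0},{"tx":0,"ty":0,"tz":0.4,"turn":0},{"tx":0,"ty":0,"tz":0.5,"turn":0},{"tx":0,"ty":0,"tz":0.6,"turn":0},{"tx":0,"ty":0,"tz":0.6,"turn":0},{"tx":0,"ty":0,"tz":0.6,"turn":0}]'
python3 - <<'E'
from h import *
s=bot.read_state()
p=viewer.grab_frame('wrist');pickle.dump((p,s),open('w30.pkl','wb'));overlay(p,s,-.0055,.0005,.0355,0.31,'w30o')
print(s['position'],s['force'],s['opening'])
E
```

```text
time_s: 33.6
position: [0.5805, 0.0278, 0.1354]
tool_rot: [[-0.97, 0.244, -0.002], [0.244, 0.97, -0.003], [0.002, -0.003, -1.0]]
force: [-11.6, -6.2, 13.7]
opening: 0.402
[0.58049797 0.02776404 0.13542208] [-11.63756108  -6.20084462  13.68607343] 0.4017554530730132
```

View pics/w30o.png

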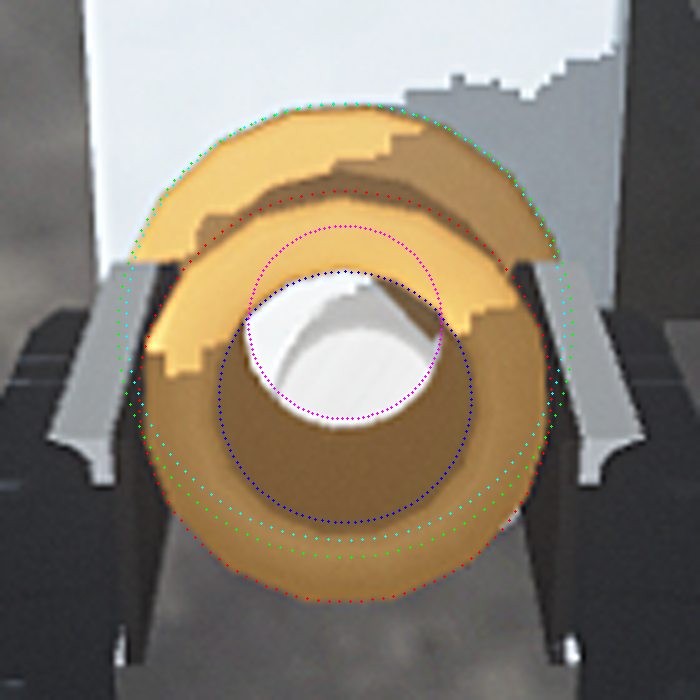

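```bash
python3 - <<'E'
from h import *
p,s=pickle.load(open('w30.pkl','rb'))
o=[(.04,.018,dict(top=195,bot=603,left=146,right=549)),(.04,.011,dict(top=271,bot=526,left=218,right=473)),(.0,.011,dict(bot=428,left=247,right=442)),(0.006,.025,dict(top=104))]
a,r=fit(p,s,o);print(a[:3]*1e3,a[3],r.round(1))
tip=FOOT+.032*AX
print((tip-s['position'])@s['tool_rot'])
E
python3 -m jog '[{"tx":0,"ty":0,"tz":-0.5,"turn":0},{"tx":0,"ty":0,"tz":-1.2,"turn":0},{"tx":0,"ty":0,"tz":-1.6,"turn":0},{"tx":-0.2,"ty":0,"tz":-1.6,"turn":0},{"tx":-0.4,"ty":0,"tz":-1.6,"turn":0},{"tx":-0.4,"ty":0,"tz":-1.6,"turn":0},{"tx":-0.4,"ty":0,"tz":-1.6,"turn":0},{"tx":-0.4,"ty":0,"tz":-1.6,"turn":0}]'
python3 - <<'E'
from h import *
s=bot.read_state()
p=viewer.grab_frame('wrist');pickle.dump((p,s),open('w31.pkl','wb'));overlay(p,s,-.0055,.0005,.0355,0.31,'w31o')
im=cv2.resize(p['frame'][180:320,190:330],None,fx=5,fy=5,interpolation=cv2.INTER_CUBIC);save('w31',pinover(im,p,s,FOOT))
print(s['position'],s['force'],s['opening'])
tip=FOOT+.032*AX
print((tip-s['position'])@s['tool_rot'])
E
```

```text
[-6.19668436  0.61390192 35.51705875] 0.32133768300825527 [-0.4  0.1 -1.2  0.6  0.5 -0.3  0.4 -0.2 -0.8  0.5  0.1  1. ]
[-0.01434183  0.00183062  0.03032306]
time_s: 34.65
position: [0.5859, 0.0282, 0.1504]
tool_rot: [[-0.97, 0.243, -0.0], [0.243, 0.97, 0.0], [0.0, -0.0, -1.0]]
force: [0.3, -0.3, -2.3]
opening: 0.401
[0.58587015 0.02817139 0.15040384] [ 0.28011988 -0.34201033 -2.25749604] 0.40068604082168663
[-9.19370223e-03  1.30962745e-05  4.53316239e-02]
```

View pics/w31o.png

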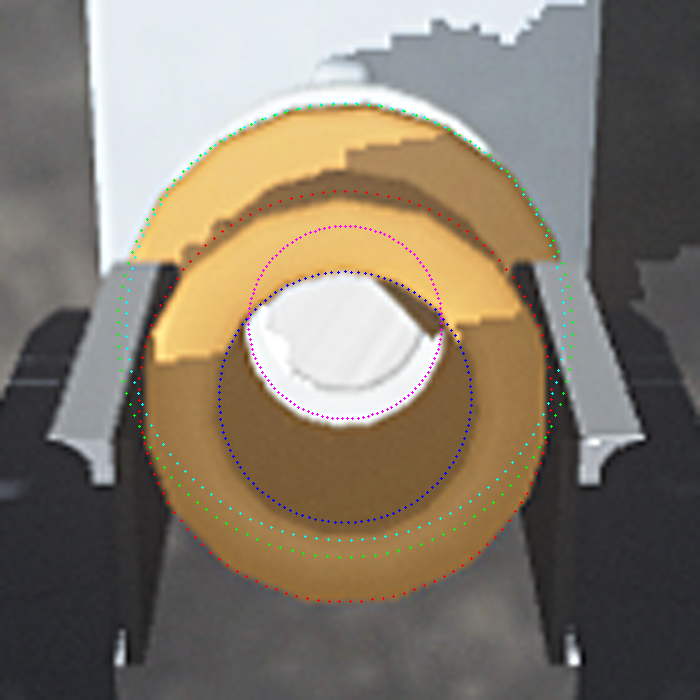

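View pics/w31.png

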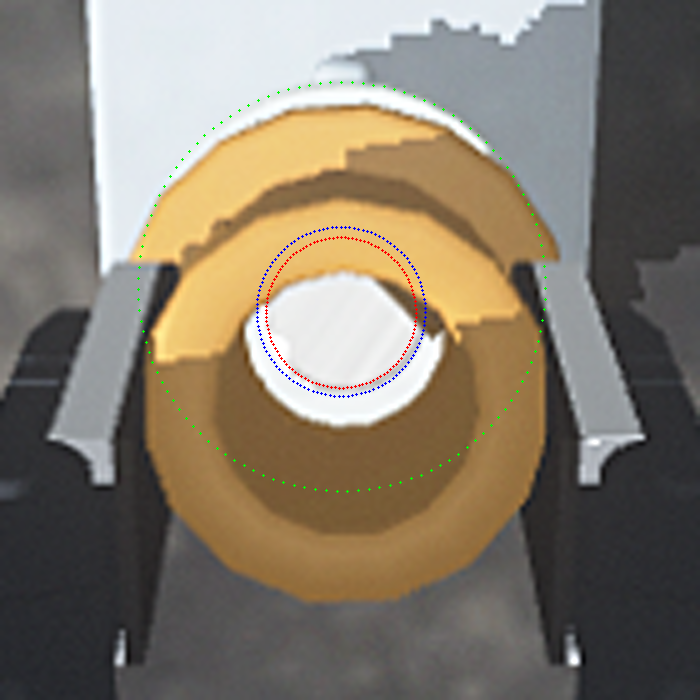

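```bash
python3 -m jog '[{"tx":0.09,"ty":0,"tz":0,"turn":0},{"tx":-0.02,"ty":0,"tz":0.3,"turn":0},{"tx":-0.13,"ty":0,"tz":0.6,"turn":0},{"tx":-0.2,"ty":0,"tz":0.8,"turn":0},{"tx":-0.27,"ty":0,"tz":1,"turn":0},{"tx":-0.35,"ty":0,"tz":1.2,"turn":0},{"tx":-0.42,"ty":0,"tz":1.4,"turn":0},{"tx":-0.42,"ty":0,"tz":1.4,"turn":0}]'
python3 - <<'E'
from h import *
s=bot.read_state()
p=viewer.grab_frame('wrist');pickle.dump((p,s),open('w32.pkl','wb'))
im=cv2.resize(p['frame'][180:320,190:330],None,fx=5,fy=5,interpolation=cv2.INTER_CUBIC);save('w32',im)
print(s['position'],s['force'],s['opening'])
tip=FOOT+.032*AX
print((tip-s['position'])@s['tool_rot'])
E
```

```text
time_s: 35.7
position: [0.59, 0.0271, 0.1363]
tool_rot: [[-0.97, 0.243, -0.0], [0.243, 0.97, 0.0], [0.0, -0.0, -1.0]]
force: [0.1, 0.1, -3.3]
opening: 0.404
[0.58998643 0.02712168 0.13633982] [ 0.1022331   0.0540028  -3.25420641] 0.4043766418227051
[-4.94289051e-03  2.97817553e-05  3.12685015e-02]
```

View pics/w32.png

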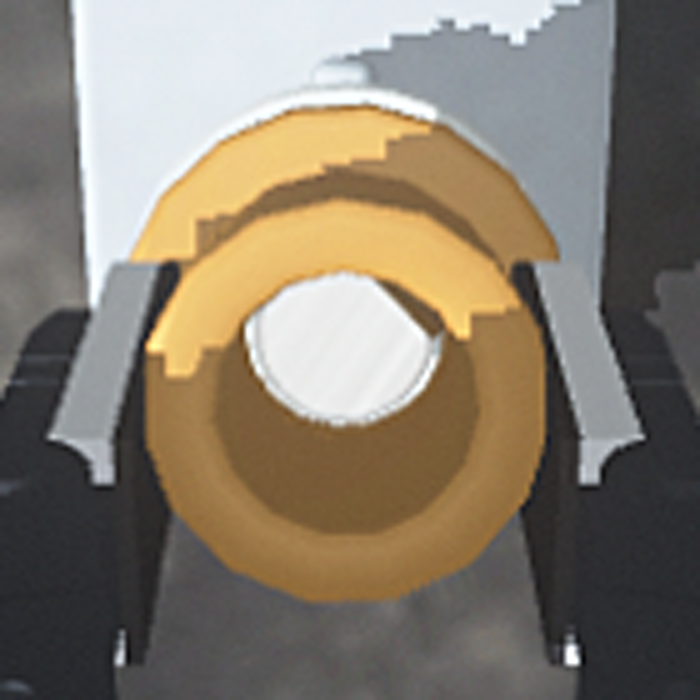

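```bash
python3 -m jog '[{"tx":-0.04,"ty":0,"tz":0.12,"turn":0},{"tx":-0.09,"ty":0,"tz":0.24,"turn":0},{"tx":-0.13,"ty":0,"tz":0.36,"turn":0},{"tx":-0.17,"ty":0,"tz":0.48,"turn":0},{"tx":-0.22,"ty":0,"tz":0.6,"turn":0},{"tx":-0.27,"ty":0,"tz":0.75,"turn":0},{"tx":-0.27,"ty":0,"tz":0.75,"turn":0},{"tx":-0.27,"ty":0,"tz":0.75,"turn":0}]'
python3 - <<'E'
from h import *
s=bot.read_state()
print(s['position'],s['force'],s['opening'])
tip=FOOT+.032*AX
print((tip-s['position'])@s['tool_rot'],s['force']@s['tool_rot'])
E
```

```text
time_s: 36.75
position: [0.5927, 0.0265, 0.129]
tool_rot: [[-0.97, 0.243, -0.0], [0.243, 0.97, -0.0], [0.0, -0.0, -1.0]]
force: [0.2, -0.1, -3.7]
opening: 0.399
[0.59267147 0.02648289 0.12901117] [ 0.17308423 -0.13248928 -3.65441052] 0.39907109496556475
[-2.17587282e-03 -5.63907409e-06  2.39410012e-02] [-0.2001287  -0.08635399  3.65441094]
```

```bash
python3 -m jog '[{"tx":-0.03,"ty":0,"tz":0.08,"turn":0},{"tx":-0.06,"ty":0,"tz":0.16,"turn":0},{"tx":-0.09,"ty":0,"tz":0.24,"turn":0},{"tx":-0.12,"ty":0,"tz":0.32,"turn":0},{"tx":-0.15,"ty":0,"tz":0.4,"turn":0},{"tx":-0.16,"ty":0,"tz":0.44,"turn":0},{"tx":-0.16,"ty":0,"tz":0.44,"turn":0},{"tx":-0.16,"ty":0,"tz":0.44,"turn":0}]'
python3 - <<'E'
from h import *
s=bot.read_state()
p=viewer.grab_frame('wrist');pickle.dump((p,s),open('w34.pkl','wb'))
im=cv2.resize(p['frame'][180:320,190:330],None,fx=5,fy=5,interpolation=cv2.INTER_CUBIC);save('w34',im)
print(s['position'],s['force'],s['opening'],s['time_s'])
tip=FOOT+.032*AX
print((tip-s['position'])@s['tool_rot'],s['force']@s['tool_rot'])
E
```

```text
time_s: 37.75
position: [0.5942, 0.0261, 0.1247]
tool_rot: [[-0.97, 0.243, 0.0], [0.243, 0.97, -0.0], [-0.0, 0.0, -1.0]]
force: [-0.6, -0.8, -0.1]
opening: 0.402
[0.59422055 0.02611007 0.12471593] [-0.64473466 -0.79560672 -0.14660331] 0.4016955610361499 37.75
[-5.81046909e-04 -2.13240858e-05  1.96458076e-02] [ 0.43179187 -0.92856882  0.14656431]
```

View pics/w34.png

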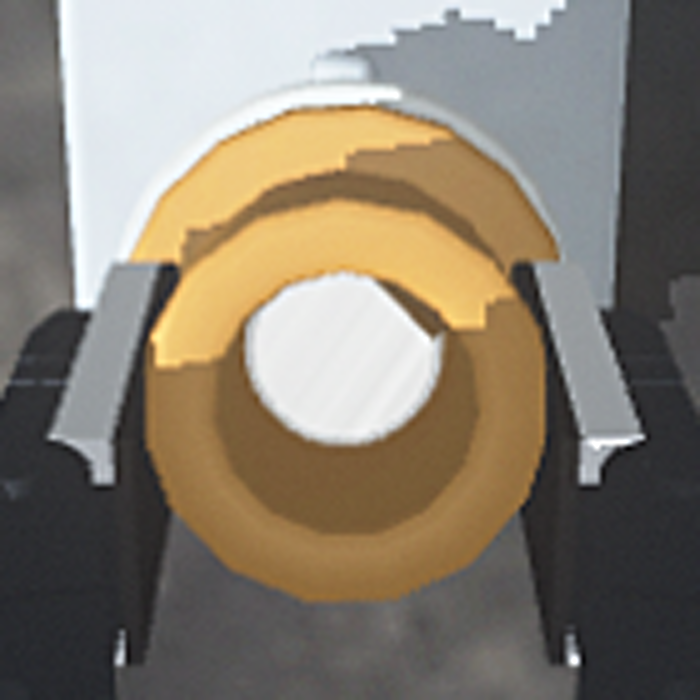

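```bash
python3 -m jog '[{"tx":-0.02,"ty":0,"tz":0.05,"turn":0},{"tx":-0.04,"ty":0,"tz":0.1,"turn":0},{"tx":-0.05,"ty":0,"tz":0.15,"turn":0},{"tx":-0.07,"ty":0,"tz":0.2,"turn":0},{"tx":-0.07,"ty":0,"tz":0.2,"turn":0},{"tx":-0.07,"ty":0,"tz":0.2,"turn":0},{"tx":-0.07,"ty":0,"tz":0.2,"turn":0},{"tx":-0.07,"ty":0,"tz":0.2,"turn":0}]'
python3 - <<'E'
from h import *
s=bot.read_state()
p=viewer.grab_frame('wrist');pickle.dump((p,s),open('w35.pkl','wb'))
im=cv2.resize(p['frame'][180:320,190:330],None,fx=5,fy=5,interpolation=cv2.INTER_CUBIC);save('w35',im)
print(s['position'],s['force'],s['opening'],s['time_s'])
tip=FOOT+.032*AX
print((tip-s['position'])@s['tool_rot'],s['force']@s['tool_rot'])
E
```

```text
time_s: 38.8
position: [0.5946, 0.0261, 0.124]
tool_rot: [[-0.97, 0.243, 0.0], [0.243, 0.97, 0.0], [-0.0, 0.0, -1.0]]
force: [-8.7, 0.5, 14.9]
opening: 0.403
[0.59460325 0.02606857 0.12404715] [-8.68640979  0.5076194  14.92420868] 0.40309561973619645 38.8
[-1.96503073e-04 -7.74418231e-05  1.89770180e-02] [  8.54539913  -1.61707828 -14.92664091]
```

View pics/w35.png

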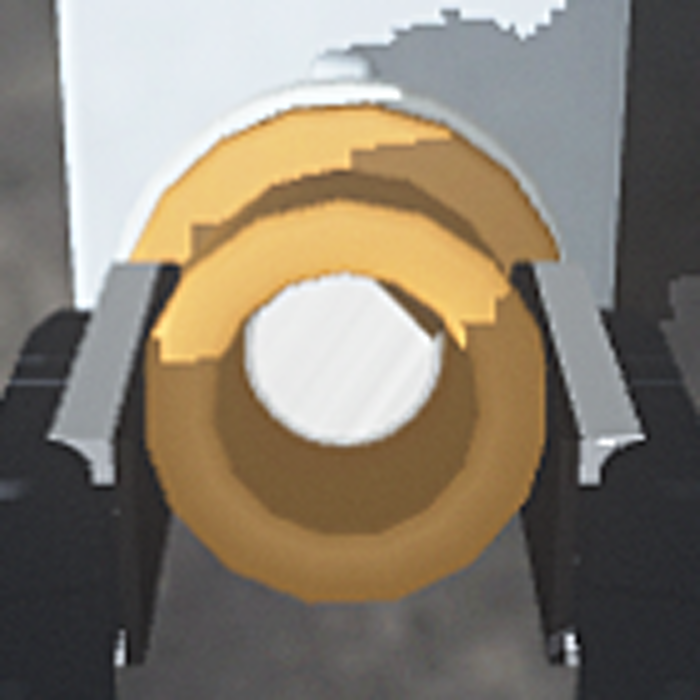

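```bash
python3 -m jog '[{"tx":0.1,"ty":0,"tz":-0.3,"turn":0},{"tx":0.4,"ty":0,"tz":-1.1,"turn":0},{"tx":0.8,"ty":0,"tz":-2.2,"turn":0},{"tx":1.2,"ty":0,"tz":-3.3,"turn":0},{"tx":1.4,"ty":-0.5,"tz":-3.8,"turn":0},{"tx":1.4,"ty":-3.5,"tz":-3.8,"turn":0},{"tx":1.4,"ty":-8,"tz":-3.8,"turn":0},{"tx":1.4,"ty":-13,"tz":-3.8,"turn":0}]' 2.5 25
python3 - <<'E'
from h import *
s=bot.read_state()
print(s['position'],s['force'],s['opening'],s['time_s'])
T=np.array([.505,-.277,.08]);print((T-s['position'])@s['tool_rot'])
E
```

```text
time_s: 39.85
position: [0.5492, -0.0979, 0.1608]
tool_rot: [[-0.97, 0.242, 0.0], [0.242, 0.97, -0.0], [-0.0, -0.0, -1.0]]
force: [1.2, -0.3, -3.5]
opening: 0.402
[ 0.54924688 -0.09787156  0.1608351 ] [ 1.22749084 -0.28801297 -3.53263493] 0.4015725736661809 39.85
[-0.00044764 -0.1845044   0.08085186]
```

```bash
python3 -m jog '[{"tx":0,"ty":-4.5,"tz":0,"turn":0},{"tx":0,"ty":-9,"tz":0.5,"turn":0},{"tx":0,"ty":-13,"tz":2,"turn":0},{"tx":0,"ty":-16.5,"tz":4,"turn":0},{"tx":0,"ty":-18,"tz":6,"turn":0},{"tx":0,"ty":-18.4,"tz":7.5,"turn":0},{"tx":0,"ty":-18.4,"tz":8,"turn":0},{"tx":0,"ty":-18.4,"tz":8,"turn":0}]'
python3 - <<'E'
from h import *
s=bot.read_state()
p=viewer.grab_frame('wrist');pickle.dump((p,s),open('w37.pkl','wb'));save('w37',p['frame'],1.5)
print(s['position'],s['force'],s['opening'],s['time_s'])
E
```

```text
time_s: 40.85
position: [0.5051, -0.2745, 0.0807]
tool_rot: [[-0.97, 0.242, -0.0], [0.242, 0.97, 0.0], [0.0, 0.0, -1.0]]
force: [0.0, 0.2, -2.6]
opening: 0.403
[ 0.50510405 -0.27445378  0.0806842 ] [ 0.01768437  0.18861747 -2.56984573] 0.4033203235380656 40.85
```

View pics/w37.png

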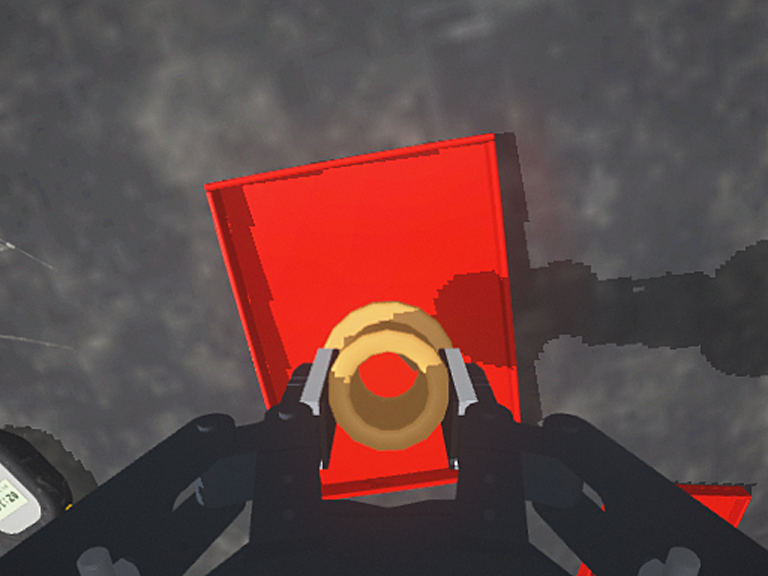

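```bash
python3 -m jog '[{"tx":0,"ty":0,"tz":1.2,"turn":0},{"tx":0,"ty":0,"tz":2.4,"turn":0},{"tx":0,"ty":0,"tz":2.9,"turn":0},{"tx":0,"ty":0,"tz":3.2,"turn":0},{"tx":0,"ty":0,"tz":3.5,"turn":0},{"tx":0,"ty":0,"tz":3.8,"turn":0},{"tx":0,"ty":0,"tz":3.9,"turn":0},{"tx":0,"ty":0,"tz":3.9,"turn":0}]'
python3 -m jog '[{"tx":0,"ty":0,"tz":0,"turn":0},{"tx":0,"ty":0,"tz":0,"turn":0},{"tx":0,"ty":0,"tz":0,"turn":0},{"tx":0,"ty":0,"tz":0,"turn":0},{"tx":0,"ty":0,"tz":-1.5,"turn":0},{"tx":0,"ty":0,"tz":-4.5,"turn":0},{"tx":0,"ty":0,"tz":-8,"turn":0},{"tx":0,"ty":0,"tz":-11.5,"turn":0}]' 5.5
python3 - <<'E'
from h import *
s=bot.read_state()
p=viewer.grab_frame('wrist');pickle.dump((p,s),open('w38.pkl','wb'));save('w38',p['frame'],1.5)
print(s['position'],s['force'],s['moment'],s['opening'])
p=viewer.grab_frame('scene');save('s38',p['frame'],1.5)
p=viewer.grab_frame('top');save('t38',p['frame'],1.5)
E
```

```text
time_s: 41.9
position: [0.5055, -0.2755, 0.0427]
tool_rot: [[-0.97, 0.243, 0.001], [0.243, 0.97, -0.001], [-0.002, -0.0, -1.0]]
force: [-0.9, 1.8, 8.4]
opening: 0.401
time_s: 42.9
position: [0.5049, -0.2753, 0.1588]
tool_rot: [[-0.97, 0.243, 0.001], [0.243, 0.97, -0.001], [-0.001, -0.0, -1.0]]
force: [0.4, 0.2, -0.5]
opening: 0.642
[ 0.50494802 -0.27529247  0.1588002 ] [ 0.35943597  0.1575676  -0.50469494] [-0.02429511  0.01720339  0.00118517] 0.6421437465631199
```

View pics/w38.png

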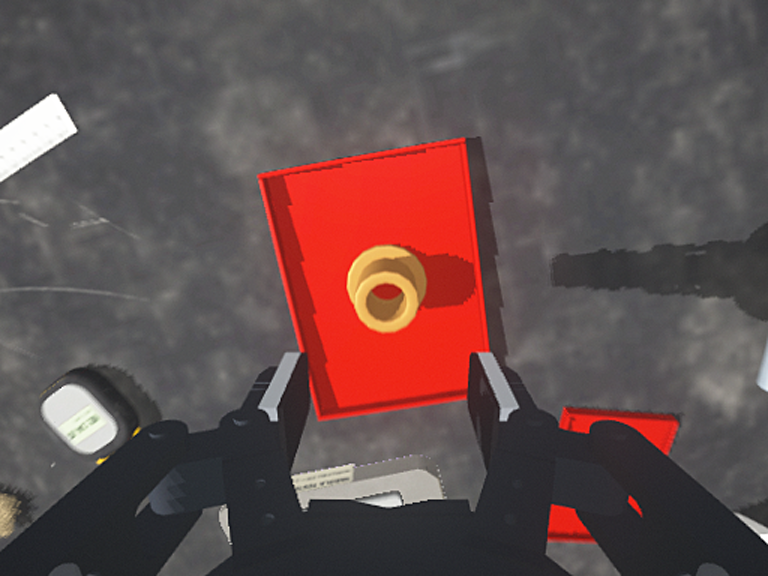

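View pics/s38.png

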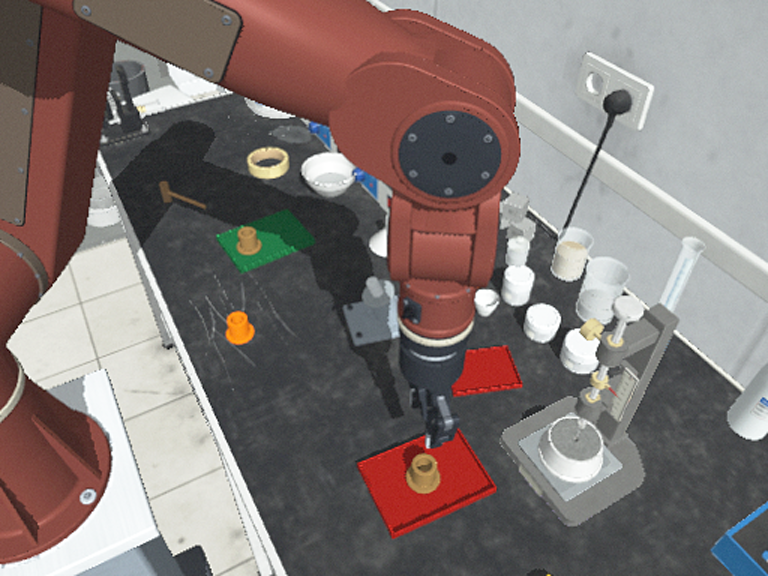

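View pics/t38.png

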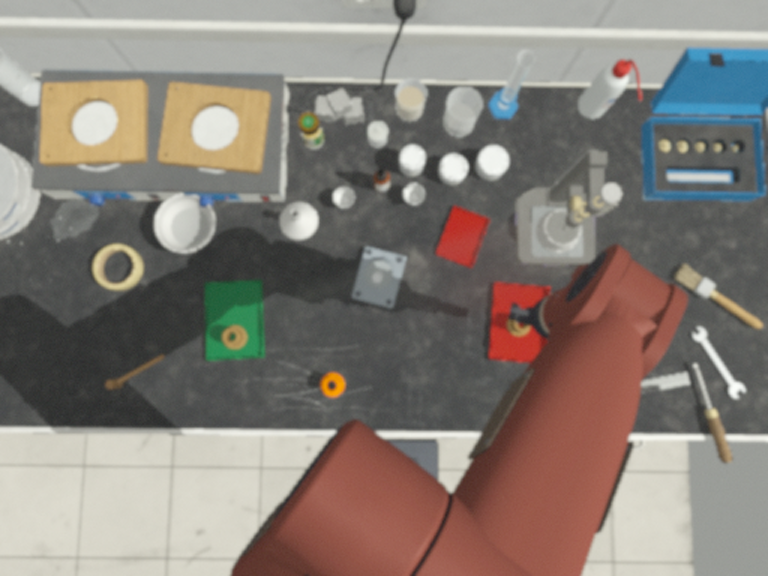

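```bash
python3 -c "
from plant import order
print(order.finish_job())"
```

```text
the job is handed in; nothing more can be done
None
```

Both bushes have been tried on the pin and put away, and the job is handed in at about 43 s on the robot's clock.

- **First bush (left of the gauge): clean, green tray.** It slid on with no noticeable force until its flange came home on the shoulder. After release it lay concentric on the shoulder, and it now stands upright in the green tray.
- **Second bush (right of the gauge): burred, large red tray.** It stopped hard part-way at about 17 N, and the wrist picture shows a lump in the bore. It now stands upright in the large red tray.
- **Tilting:** The jog moves cannot tilt the tool. I first turned each bush in the light grip by pressing its flange edge on the pin tip. I estimate the tilt reached 0.31 to 0.32 rad, against the pin's 0.35 rad.

**Last checks:** The wrist, scene and top pictures show both bushes standing well inside their trays, the gauge free, and the crucibles and dropper bottle where they started. The gripper is open, clear of everything, with a wrist force of about 0.6 N.

**What was off:**
- One jog call was refused because a key was missing; nothing moved.
- The wrist camera placed a held bush about 2 mm away from where the grasp geometry put it. The burr stop depth is therefore only known to a millimetre or two.
- Pressing the first bush to tilt it peaked at about 47 N on the wrist, below the 70 N limit.

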